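# Fetch a small cheese from under the display riser with the reacher

### The arm

A 6-joint arm with a two-finger parallel gripper is mounted at the origin on the work surface. World frame = base frame: x ahead of the robot, y to its left, z up, the work surface at z = 0. Lengths are in mm, angles in rad, forces in N, time in s.
With the tool pointing down it reaches from about 300 to 750 mm from the base axis. Payload 8.5 kg.
Tool frame: the origin (TCP) lies on the centre line of the jaws, within the pads' length; the fingertips stand 19 mm ahead of it and the grasp point (between the pads) is the TCP (robot.tip_extent is the distance from the TCP to the fingertips, in mm); z points along the fingers, y is the direction in which the jaws open and shut (so a half turn about z gives the same grasp; the last joint's range is limited). The gripper opens to 85 mm and grips with 20 to 120 N. Pads are 22 mm wide; open, the fingers measure 114 mm over their backs; the gripper's body (76 mm by 85 mm) begins 54 mm behind the grasp point. The pads swing forward as they close: fully open they stand 13 mm farther back than shut.
Start: joints at [-1.461, 0.381, 1.297, -0, 1.464, -0.215], TCP at [175.509, -521.226, 250.322] pointing down, gripper open.
Joint ranges: [-3.11, 3.11], [-0.89, 2.33], [0.22, 2.48], [-1.42, 4.56], [0.17, 2.85], [-2.88, 2.88]. Speed limits (rad/s): [2.39, 2.39, 3.14, 3.14, 3.14, 3.14].

### API

Orientations are given as a unit quaternion [w, x, y, z].
In Python, from cell import robot gives the robot as it stands. The module is installed in compiled form; this text tells all that it offers.
- The arm moves only by the shell command python3 -m jog 'ROWS'. ROWS is JSON, a list of rows, each a list of 5 numbers: the finger opening in mm, from 0 to 85.4, then the shift along the tool's x, y, z in mm, then the turn about the tool's z in rad. A call has 1 to 8 rows; each row is the pose to reach, as a shift and turn from the pose commanded when the call began, along the tool's axes at that moment; what a row does not reach only later rows make up. A row lasts 1/12 s, in which the tool goes at most 41.7 mm and 7.16 degrees, less where a joint would pass 70% of its speed; a pose out of reach is approached as far as the arm can. A call with a gripper value outside its range is refused whole. The fingers move at their own pace and stop on an object; the grip force is fixed at half the most. Time passes only in rows, so rows that repeat a pose let the fingers close. It gives the time, the measured TCP pose, the force and the opening at its end, in the units of the state.
- robot.get_state(): the state, without advancing time (a new reading comes with each control period).
- robot.grab_frame(name): name is "scene" or "top" or "wrist"; returns the picture (420x560x3 uint8, red, green, blue); there is no depth.
- robot.calibration(name): a dict with "intrinsics" (3x3 intrinsics, pixels), "T" (4x4, takes a point from camera to world coordinates). Camera axes: x right, y down, z forward; pixel columns grow to the right and rows downward; lengths in mm; the calibration is good to about 2 mm. A picture is of the moment at which its call begins: read the wrist's pose just before it. calibration takes no time and is no camera call; for the wrist camera it gives the pose at the moment of the call.
- robot.hand_in(): hands the job in, once; it reports no verdict.
The state is a dict: "time": time; "q": joint angles; "dq": joint speeds; "joint_torque": joint torques, N m; "eef_pos": TCP position; "ee_rot": TCP orientation; "wrist_force": force on the tool from outside, world axes, zero at the start; "torque": the same for the moment, N m; "finger_gap": finger opening in mm.
Only numpy, scipy, OpenCV 4.12 (cv2) and the standard library are available. Lean on these libraries where they do the work, as an engineer would, in place of code of your own. Each camera call takes 0.05 s, during which the arm holds its last target.

### The job

The small round cheese has got under the clear display riser, where it is out of reach of a hand. Take the reacher from its stand by the handle, lean it in under the riser's edge and squeeze its trigger to grip the cheese in the jaws, then set the cheese down flat on the wooden board without dropping it and hang the reacher back upright on its fork. Never touch the small cheese with the gripper itself, and leave all the other goods where they are.

Things in the scene. Friction and masses are not known exactly. Their poses are not given: they have to be found in the camera images.
- reacher: Short reacher, 0.15 kg, 247 mm long, hanging upright in its stand: black handle, flat guard 50 x 60 x 6 mm, 14 mm shaft, two jaws at the bottom. Origin: centre of the guard's underside, which rests on the fork, on the shaft axis. z up the handle; y is the squeeze direction and the line along which the jaws open; x at the start points as the stand's x, from mouth to post. Handle top at z 78 mm.
- handle_mid (a point): Where to squeeze the handle: reacher frame (0, -3, 45) mm. On the +y side is the handle's flat fixed face (y = +24 mm, 24 mm wide in x), on the -y side the moving trigger plate's face (y = -30 mm, 22 mm wide, z 11 to 67 mm): 54 mm across when free, 38 mm with the trigger fully in.
- jaw_mid (a point): Point on the reacher's axis midway between the jaw pads, reacher frame (0, 0, -154) mm. The pads (18 mm wide in x, 32 mm long) end 15 to 17 mm below it. Put this on the middle of the item to be gripped. Pads inside: about 59 mm apart with the trigger free, 36 mm and parallel at 0.0085, 15 mm at 0.016.
- trigger (a joint): Travel of the spring trigger, 0 free (jaws open) to 0.016 m in (towards reacher +y); closes both jaws alike. It resists with 10 N at the start, 13 N at the end: a grip under 10 N, or fingers kept 52 to 54 mm apart, holds the reacher with jaws open; 20 to 35 N grips the cheese firmly. Let out, it reopens the jaws. Squeezing shifts the reacher in the gripper by half the travel.
- jaw_left: Jaw on the reacher's +y side: a bent aluminium arm with a rubber pad. Origin at its pivot, on the reacher at (0, 12, -95) mm.
- jaw_right: Jaw on the reacher's -y side, mirror image of the other. Origin at its pivot, (0, -12, -95) mm.
- stand: Fixed stand: dark base plate 130 x 130 x 10 mm, 16 mm post at x = +60 mm, and a steel fork, upper face 195 mm above the table. Its two prongs (18 mm wide, 8 mm thick) run along x from -35 to +50 mm, 13 to 31 mm either side of the centre line: a 26 mm slot, open only at the -x end. Origin: on the table below where the reacher hangs; x points from mouth to post.
- fork (a point): Where the reacher's origin hangs, on the prongs' upper face (stand frame 0, 0, 195 mm). The reacher comes out by lifting it 10 mm or more and sliding it 90 mm or more along the stand's -x.
- riser: Fixed display riser: clear 12 mm top, 200 mm deep (x), 340 mm wide (y), underside 125 mm above the table, on four 18 mm square wooden legs at its corners, with a 12 mm rod high up between the rear ones. Wrapped cheeses stand on the rear of the top (x > 30 mm), up to 185 mm above the table. Origin: on the table under its centre; front edge at x = -100 mm, facing the robot's right.
- small_cheese: The cheese to fetch: a small cream-coloured puck, 36 mm across and 32 mm high, about 35 g, standing on its flat face on the table under the riser, its middle 45 to 70 mm behind the riser's front edge, in either half. Origin: centre of its underside, z up.
- board: Fixed wooden board 170 (x) x 220 (y) x 18 mm high. Origin: centre of its underside. A yellow cheese block stands on its -y half; the +y half is free.
- cheese_wheel: Bystander: cream cheese wheel, 72 mm across, 52 mm high, under the other half of the riser. Origin: centre of its underside.
- cheese_block: Bystander: yellow cheese block 70 x 50 x 40 mm on the board. Origin: centre of its underside.
- jar: Bystander: amber jar, 64 mm across, 90 mm high. Origin: centre of its underside.
- tub: Bystander: white plastic tub 90 x 70 x 45 mm. Origin: centre of its underside.
- spatula: Bystander: spatula 180 mm long, lying flat along its x. Origin: at its underside.
- gold_wheel: Bystander: yellow cheese wheel 90 mm across, 50 mm high. Origin: centre of its underside.
- mug: Bystander: white mug 74 mm across, 85 mm high. Origin: centre of its underside.
There are look-alikes about, which are no part of the job. Several things have the shape of the reacher; the one meant has the colours described above.

How it is judged:
By the outcome, as a careful person would: the job done as asked, in the order asked, and still so for the second after the job is handed in, with the robot touching nothing.
It also fails if it takes over 61 s, if anything falls off the work surface, if the arm or the gripper's body presses on something with over 40 N, if the wrist force passes 120 N, or if a joint passes its speed limit or range.

## Working session

There is one attempt and no reset: what is moved stays moved. The work goes in short steps, Python scripts to look and compute and a shell command to move; the robot and the scene stay as the last step left them, time stands still between calls to the robot, and variables do not carry over. Pictures are saved under pics/ and viewed, and the job is handed in when it is done.

```bash
mkdir -p pics; ls; python3 - <<'E'
from cell import robot
import cv2,numpy as np
for n in ("scene","top","wrist"):
    c=robot.calibration(n); im=robot.grab_frame(n)
    print(n,np.round(c["intrinsics"],1).tolist(),np.round(c["T"],3).tolist())
    cv2.imwrite(f"pics/{n}0.png",cv2.cvtColor(im,cv2.COLOR_RGB2BGR))
s=robot.get_state();print({k:np.round(v,3).tolist() for k,v in s.items()}, robot.tip_extent)
E
```

```text
pics
scene [[391.4, 0.0, 281.6], [0.0, 391.4, 213.9], [0.0, 0.0, 1.0]] [[0.637, 0.531, -0.559, 1245.471], [0.77, -0.455, 0.446, -569.946], [-0.018, -0.715, -0.699, 1046.31], [0.0, 0.0, 0.0, 1.0]]
top [[382.7, 0.0, 285.6], [0.0, 382.7, 211.9], [0.0, 0.0, 1.0]] [[-0.004, -0.994, 0.106, 412.985], [-1.0, 0.003, -0.01, 2.77], [0.009, -0.106, -0.994, 1380.422], [0.0, 0.0, 0.0, 1.0]]
wrist [[289.2, 0.0, 279.5], [0.0, 289.2, 215.3], [0.0, 0.0, 1.0]] [[0.318, -0.903, -0.288, 248.862], [-0.948, -0.304, -0.095, -496.89], [-0.002, 0.303, -0.953, 373.134], [0.0, 0.0, 0.0, 1.0]]
{'time': 0.15, 'q': [-1.461, 0.381, 1.298, 0.0, 1.464, -0.215], 'dq': [-0.001, 0.002, -0.002, 0.001, -0.003, 0.001], 'joint_torque': [0.003, -44.862, -23.134, -0.0, 0.004, -0.0], 'eef_pos': [175.476, -521.042, 249.887], 'ee_rot': [-0.001, 0.987, 0.162, 0.0], 'wrist_force': [0.075, -0.526, -0.874], 'torque': [0.019, -0.017, 0.045], 'finger_gap': 85.669} 19.0
```

View pics/scene0.png

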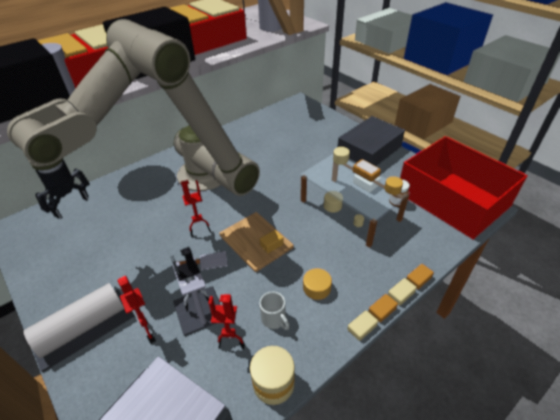

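View pics/top0.png

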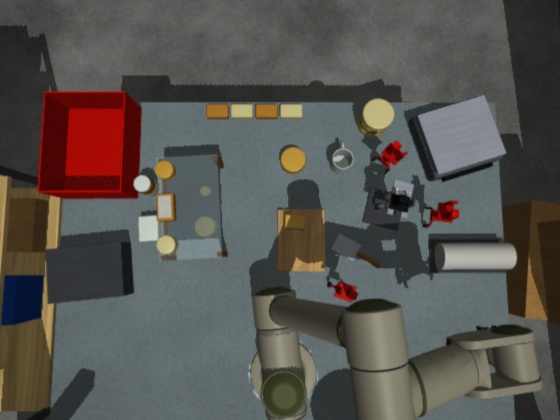

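View pics/wrist0.png

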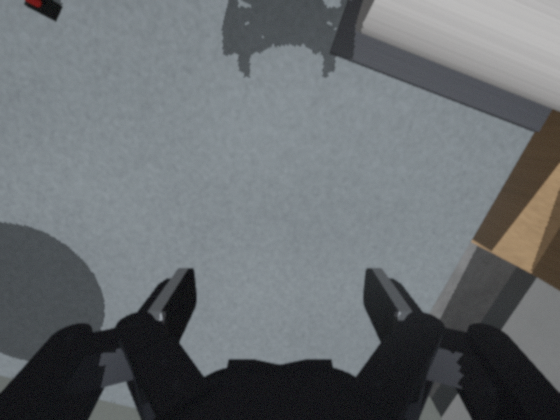

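The scene view shows one reacher with a black handle, at about (188,262) in a dark stand. The red ones at (190,190), (130,295) and (222,312) are look-alikes. In the top view the riser is at (190,205). I'll crop closer on both.

```bash
python3 - <<'E'
import cv2,numpy as np
t=cv2.imread('pics/top0.png'); s=cv2.imread('pics/scene0.png')
a=cv2.resize(t[150:260,325:475],None,fx=5,fy=5,interpolation=cv2.INTER_CUBIC)
b=cv2.resize(t[145:270,130:240],None,fx=4.6,fy=4.6,interpolation=cv2.INTER_CUBIC)
cv2.imwrite('pics/c_stand_top.png',a);cv2.imwrite('pics/c_riser_top.png',b)
cv2.imwrite('pics/c_stand_sc.png',cv2.resize(s[230:345,150:250],None,fx=5,fy=5,interpolation=cv2.INTER_CUBIC))
cv2.imwrite('pics/c_riser_sc.png',cv2.resize(s[135:255,290:420],None,fx=5,fy=5,interpolation=cv2.INTER_CUBIC))
E
```

```text
(no output)
```

View pics/c_stand_top.png

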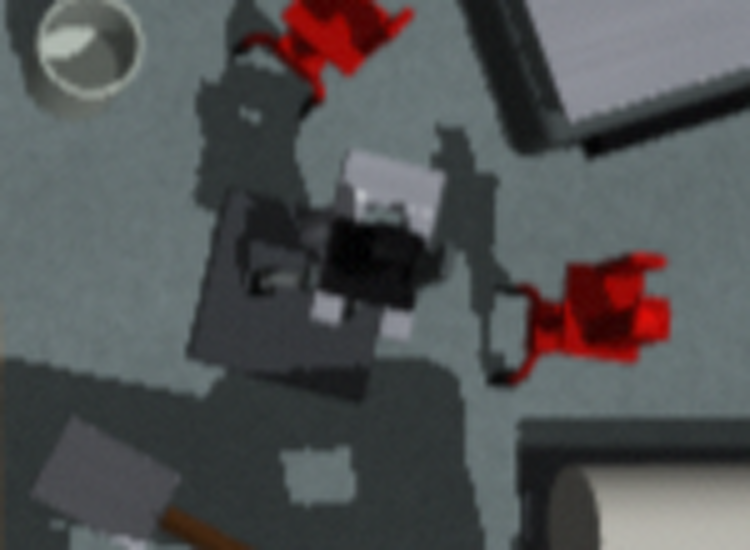

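View pics/c_riser_top.png

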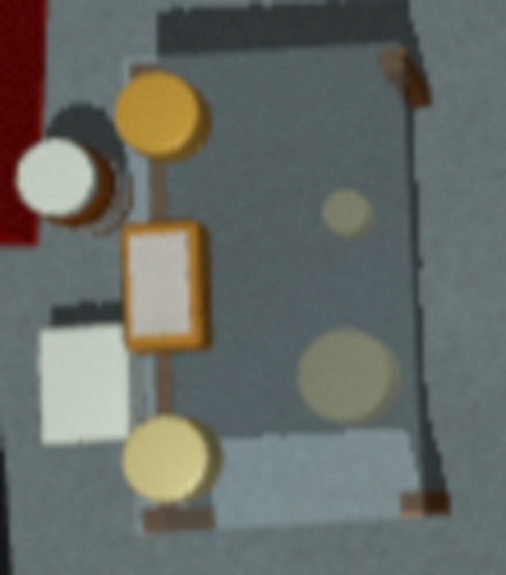

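View pics/c_stand_sc.png

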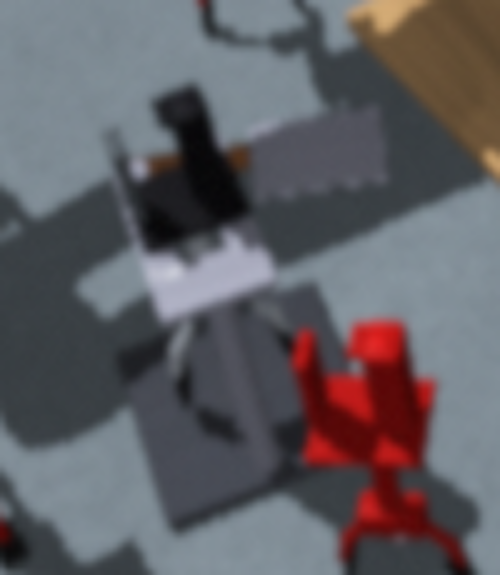

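View pics/c_riser_sc.png

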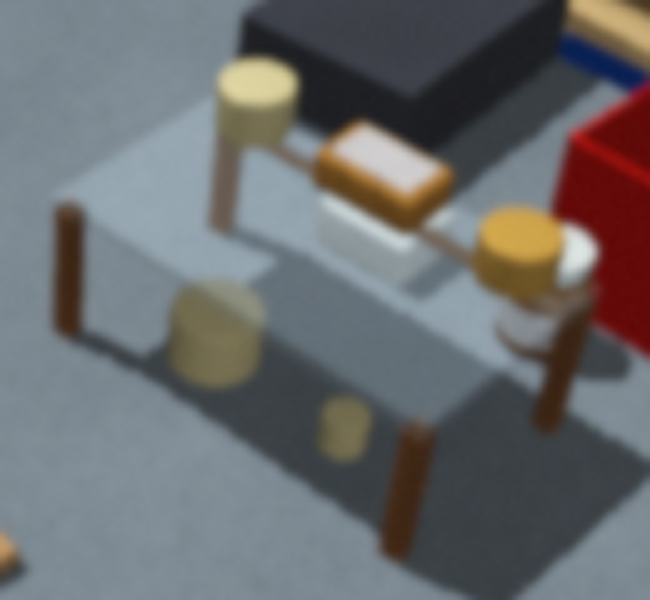

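The black-handled reacher is the only one in a dark stand: top view (399,199), scene view (188,262). The red ones at top view (393,153), (443,212) and (345,291) are decoys. The small cheese is at top view about (205,191) and the larger wheel at about (205,226).

```bash
cat > h.py <<'E'
import cv2,numpy as np
from cell import robot
C={n:robot.calibration(n) for n in("scene","top")}
def ray(n,uv,c=None):
    c=c or C[n];K=np.array(c["intrinsics"]);T=np.array(c["T"])
    d=T[:3,:3]@np.linalg.solve(K,[uv[0],uv[1],1.]);return T[:3,3],d
def onz(n,uv,z,c=None):
    o,d=ray(n,uv,c);return o+d*(z-o[2])/d[2]
def two(a,b):
    (o1,d1),(o2,d2)=a,b
    A=np.stack([d1,-d2],1);t=np.linalg.lstsq(A,o2-o1,rcond=None)[0]
    p,q=o1+d1*t[0],o2+d2*t[1];return (p+q)/2,np.linalg.norm(p-q)
def proj(n,p,c=None):
    c=c or C[n];K=np.array(c["intrinsics"]);T=np.array(c["T"])
    x=K@(T[:3,:3].T@(np.array(p)-T[:3,3]));return x[:2]/x[2]
E
python3 - <<'E'
from h import *
t=cv2.imread('pics/top0.png'); s=cv2.imread('pics/scene0.png')
P=lambda *a:np.round(onz(*a),1)
cs=lambda u,v:(325+u/5,150+v/5)
cr=lambda u,v:(130+u/4.6,145+v/4.6)
print("prong tips",P("top",cs(328,308),195),P("top",cs(395,322),195))
print("plate corners",P("top",cs(348,152),195),P("top",cs(445,178),195))
print("base corners",[P("top",cs(*u),10) for u in((228,188),(190,352),(362,400))])
print("riser top corners",[P("top",cr(*u),137) for u in((405,43),(415,512),(128,58),(140,530))])
print("cheese top",P("top",cr(347,211),32),"wheel",P("top",cr(345,377),52))
ss=lambda u,v:(290+u/5,135+v/5)
print("cheese sc top",P("scene",ss(344,408),32),P("scene",ss(343,452),0),"wheel",P("scene",ss(217,300),52))
print("riser sc",[P("scene",ss(*u),137) for u in((415,425),(58,200))])
# board
h=cv2.cvtColor(t,cv2.COLOR_BGR2HSV)
m=cv2.inRange(h[200:280,270:335],(5,60,60),(25,255,255));cn=max(cv2.findContours(m,0,1)[0],key=cv2.contourArea)+[[270,200]]
r=cv2.minAreaRect(cn);print(r,[P("top",b,18) for b in cv2.boxPoints(r)],P("top",r[0],18))
E
```

```text
prong tips [ 539.7 -336.6  195. ] [ 530.8 -378.3  195. ]
plate corners [ 638.6 -352.6  195. ] [ 621.8 -413.2  195. ]
base corners [array([ 647.5, -319.7,   10. ]), array([ 528. , -288.9,   10. ]), array([ 493. , -411.9,   10. ])]
riser top corners [array([738.7, 214. , 137. ]), array([402.8, 202.1, 137. ]), array([728. , 412.7, 137. ]), array([391.2, 393.8, 137. ])]
cheese top [633.5 274.7  32. ] wheel [503.5 269.9  52. ]
cheese sc top [629.8 283.1  32. ] [641.3 275.1   0. ] wheel [499.9 280.1  52. ]
riser sc [array([734.1, 218. , 137. ]), array([408.4, 197.4, 137. ])]
((300.5, 240.0), (62.0, 47.0), 90.0) [array([569.3,  20.4,  18. ]), array([ 568.8, -148.1,   18. ]), array([ 348.8, -144.8,   18. ]), array([349.6,  20.8,  18. ])] [458.2 -62.9  18. ]
```

```bash
python3 -m jog '[[85,0,0,-40,0],[85,0,0,-80,0],[85,0,0,-120,0],[85,0,0,-160,0],[85,0,0,-200,0]]'; python3 -m jog '[[85,0,0,-40,0],[85,0,0,-80,0],[85,0,0,-120,0],[85,0,0,-160,0],[85,0,0,-200,0],[85,0,0,-240,0],[85,0,0,-280,0]]'
```

```text
time: 0.57
eef_pos: [175.5, -520.6, 452.3]
ee_rot: [-0.0, 0.987, 0.162, 0.0]
wrist_force: [0.3, -1.0, -0.5]
finger_gap: 84.9
time: 1.15
eef_pos: [160.4, -476.1, 620.8]
ee_rot: [0.01, 0.987, 0.162, 0.001]
wrist_force: [0.1, 0.4, -0.4]
finger_gap: 84.8
```

```bash
st(){ python3 -c "
from cell import robot;import numpy as np
s=robot.get_state();print(np.round(s['q'],3),np.round(s['eef_pos'],1),np.round(s['ee_rot'],4))"; }; st; python3 -m jog '[[85,0,0,-40,0],[85,0,0,-80,0],[85,0,0,-120,0]]' >/dev/null; st;  python3 -m jog '[[85,0,0,0,0],[85,0,0,0,0]]' >/dev/null; st
```

```text
[-1.484  0.381  0.221  0.006  2.519 -0.233] [ 160.4 -476.1  620.8] [0.0098 0.9868 0.1617 0.0011]
[-1.506  0.323  0.221  0.014  2.565 -0.248] [ 148.2 -439.2  648. ] [0.0167 0.9867 0.1616 0.0022]
[-1.505  0.325  0.222  0.014  2.564 -0.247] [ 148.4 -440.8  646.6] [0.0156 0.9867 0.1616 0.0023]
```

The shaft has to lean about 38° to clear the riser edge, but the rows only shift and yaw the tool. At the reach limit the solver gives up a little orientation and that tilt persists, so pushing outward at full stretch should lean the tool. First I'll take the reacher with the tool upright.

```bash
cat >> h.py <<'E'
from scipy.spatial.transform import Rotation as Ro
def pose():
    s=robot.get_state();q=s['ee_rot'];return np.array(s['eef_pos']),Ro.from_quat([q[1],q[2],q[3],q[0]]),s
def info():
    p,R,s=pose();M=R.as_matrix()
    print('t',round(s['time'],2),'p',np.round(p,1),'z',np.round(M[:,2],3),'xang',round(float(np.arctan2(M[1,0],M[0,0])),3),'q',np.round(s['q'],3),'F',np.round(s['wrist_force'],1),'gap',round(float(s['finger_gap']),1))
def go(t):
    p,R,s=pose();print('shift to',t,':',np.round(R.as_matrix().T@(np.array(t)-p),1))
E
python3 -c "
from h import *
info();go([569,-369,340]);go([569,-369,450])"
```

```text
t 1.57 p [ 148.4 -440.8  646.6] z [ 0.01  -0.03  -0.999] xang 0.325 q [-1.505  0.325  0.222  0.014  2.564 -0.247] F [ 0.2 -0.4 -0.4] gap 85.0
shift to [569, -369, 340] : [421.7  56.4 308.3]
shift to [569, -369, 450] : [421.6  59.9 198.4]
```

```bash
python3 -m jog '[[85,33,5,22,0.07],[85,66,9,44,0.15],[85,99,14,66,0.22],[85,132,18,88,0.3],[85,165,23,110,0.37],[85,198,27,132,0.44],[85,231,32,154,0.52],[85,264,37,176,0.587]]'; python3 -c "
from h import *
info();go([569,-369,340])"
```

```text
time: 2.23
eef_pos: [414.3, -396.5, 469.3]
ee_rot: [0.013, 0.991, -0.133, 0.006]
wrist_force: [-0.4, -0.6, -0.3]
finger_gap: 85.4
t 2.23 p [ 414.3 -396.5  469.3] z [ 0.009 -0.027 -1.   ] xang -0.266 q [-0.966  0.378  0.692 -0.009  2.045  0.866] F [-0.4 -0.6 -0.3] gap 85.4
shift to [569, -369, 340] : [140.  -70.3 129.8]
```

```bash
python3 -m jog '[[85,28,-14,26,0],[85,56,-28,52,0],[85,84,-42,78,0],[85,112,-56,104,0],[85,140,-70,130,0],[85,140,-70,130,0],[85,140,-70,130,0]]'; python3 -c "
from h import *
info();go([569,-369,240]);c=robot.calibration('wrist');im=robot.grab_frame('wrist')
cv2.imwrite('pics/w1.png',im[:,:,::-1]);im=robot.grab_frame('top');cv2.imwrite('pics/t1.png',cv2.resize(im[120:270,300:500,::-1],None,fx=4,fy=4,interpolation=2))
np.save('cw1.npy',c['T'])
yaw=-.262;o=np.array([570,-366,0])
A=np.array([[np.cos(yaw),-np.sin(yaw),0],[np.sin(yaw),np.cos(yaw),0],[0,0,1]])
for n,p in dict(top=(0,24,78),trig=(0,-30,67),tipL=(-35,22,195),tipR=(-35,-22,195),plate=(50,0,195)).items():
  p=np.array(p,float)+([0,0,195] if n in('top','trig') else 0)
  print(n,np.round(proj('wrist',o+A@p,c),0))
"
```

```text
time: 2.82
eef_pos: [568.1, -368.7, 338.2]
ee_rot: [0.012, 0.991, -0.13, 0.004]
wrist_force: [-1.5, -0.5, -0.0]
finger_gap: 85.0
t 2.82 p [ 568.1 -368.7  338.2] z [ 0.005 -0.024 -1.   ] xang -0.26 q [-0.745  0.586  0.702 -0.015  1.833  1.082] F [-1.5 -0.5 -0. ] gap 85.0
shift to [569, -369, 240] : [-0.2 -2.1 98.2]
top [238. 239.]
trig [313. 233.]
tipL [251. 243.]
tipR [295. 242.]
plate [272. 156.]
```

View pics/w1.png

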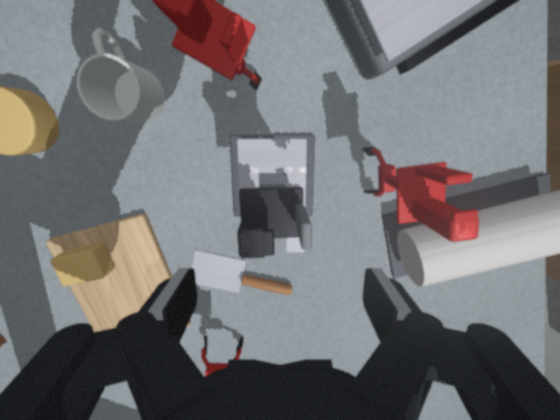

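View pics/t1.png

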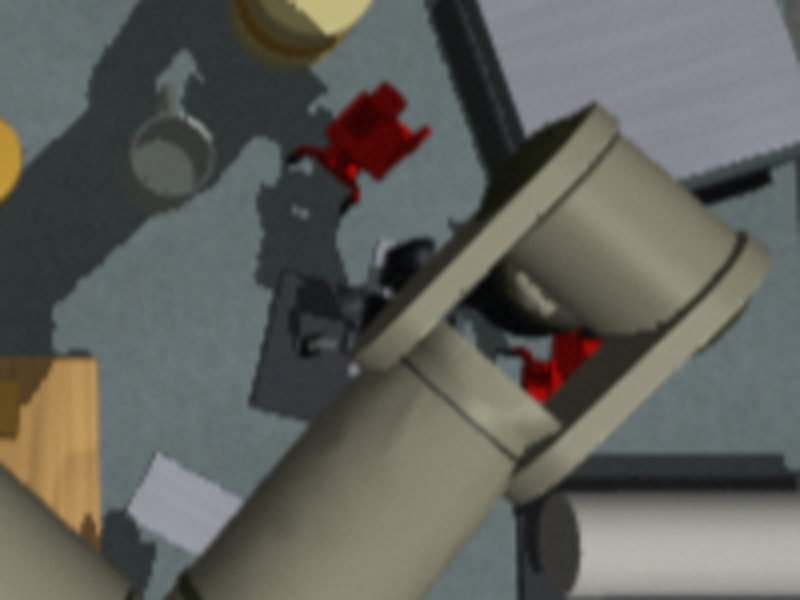

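The wrist view shows the black handle's fixed face at about (240,243) and the trigger plate at about (308,235), within 1-4 px of my prediction and centred between the fingers. The choice is right: black handle, steel fork, dark base. Next: descend and grip.

```bash
python3 -m jog '[[85,-2,-1,30,0],[85,-2,-2,60,0],[85,-2,-2,85,0],[85,-2,-2,97,0],[85,-2,-2,97,0],[85,-2,-2,97,0]]'; python3 -m jog '[[60,0,0,0,0],[54,0,0,0,0],[50,0,0,0,0],[40,0,0,0,0],[30,0,0,0,0],[30,0,0,0,0],[30,0,0,0,0],[30,0,0,0,0]]';python3 -c "
from h import *
info()
im=robot.grab_frame('scene');cv2.imwrite('pics/s2.png',cv2.resize(im[210:360,110:290,::-1],None,fx=4,fy=4,interpolation=2))"
```

```text
time: 3.42
eef_pos: [565.8, -370.2, 246.5]
ee_rot: [0.014, 0.991, -0.131, 0.007]
wrist_force: [-0.8, -0.3, 0.2]
finger_gap: 85.0
time: 4.08
eef_pos: [567.9, -366.2, 249.3]
ee_rot: [0.012, 0.992, -0.129, 0.01]
wrist_force: [1.6, 16.7, 17.4]
finger_gap: 36.4
t 4.08 p [ 567.9 -366.2  249.3] z [ 0.016 -0.026 -1.   ] xang -0.259 q [-0.744  0.6    0.922 -0.009  1.59   1.085] F [ 1.6 16.7 17.4] gap 36.4
```

View pics/s2.png

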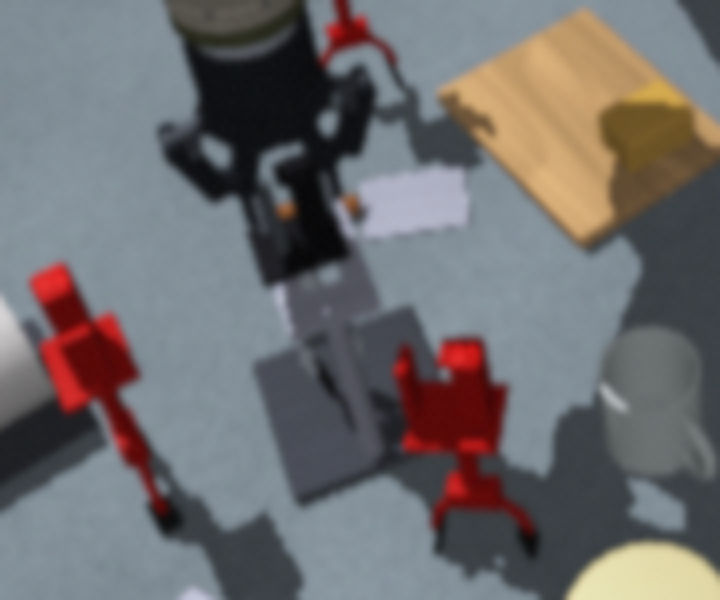

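The grip closed on the handle with the gap at 36 mm and the trigger fully in. Now lift and slide out along the stand's -x.

```bash
python3 -m jog '[[30,0,0,-20,0],[30,0,0,-40,0],[30,0,0,-40,0],[30,-40,0,-40,0],[30,-80,0,-40,0],[30,-120,0,-45,0],[30,-140,0,-75,0],[30,-140,0,-110,0]]'; python3 -c "
from h import *
info()
im=robot.grab_frame('scene');cv2.imwrite('pics/s3.png',cv2.resize(im[160:340,110:290,::-1],None,fx=3.3,fy=3.3,interpolation=2))
im=robot.grab_frame('wrist');cv2.imwrite('pics/w3.png',im[:,:,::-1])"
```

```text
time: 4.8
eef_pos: [426.2, -327.9, 352.3]
ee_rot: [0.011, 0.991, -0.132, 0.004]
wrist_force: [1.3, -1.8, -0.3]
finger_gap: 36.7
t 4.8 p [ 426.2 -327.9  352.3] z [ 0.005 -0.024 -1.   ] xang -0.264 q [-0.871  0.3    1.13  -0.012  1.691  0.962] F [ 1.3 -1.8 -0.3] gap 36.7
```

View pics/s3.png

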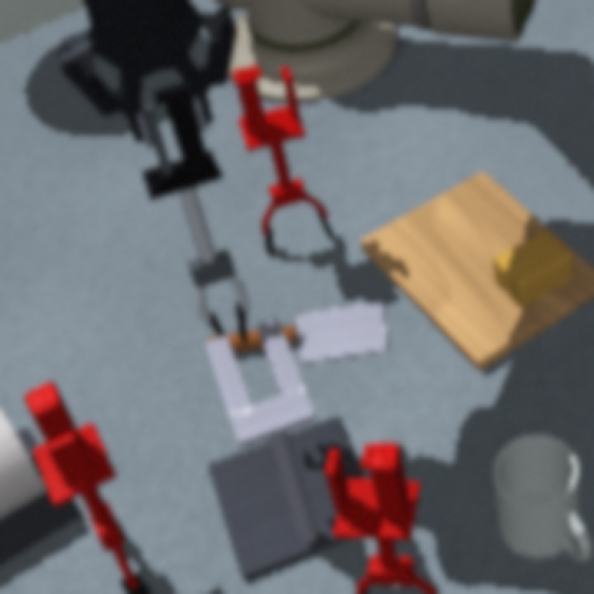

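View pics/w3.png

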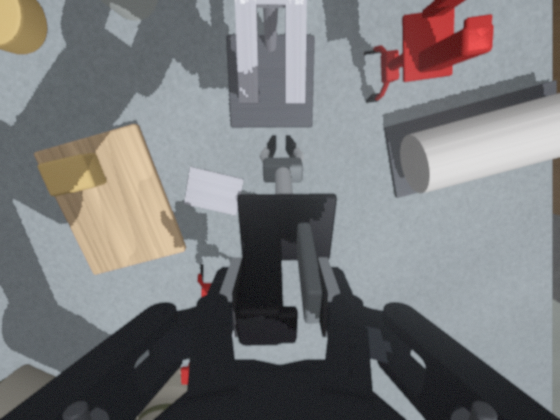

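The reacher is held upright with its jaws shut (scene crop: handle (180,130), jaws (230,320)) and is clear of the fork. Next I'll swing round towards +y.

```bash
python3 -m jog '[[30,-5,-30,-25,-0.1],[30,-11,-65,-45,-0.21],[30,-16,-102,-62,-0.33],[30,-22,-140,-80,-0.44],[30,-28,-177,-95,-0.56],[30,-34,-215,-110,-0.68],[30,-40,-252,-125,-0.8],[30,-46,-290,-140,-0.92]]'; python3 -c "
from h import *
info();go([420,200,520]);go([250,430,520])"
```

```text
time: 5.57
eef_pos: [459.2, -32.3, 485.5]
ee_rot: [0.015, 0.945, 0.326, 0.0]
wrist_force: [0.3, -0.9, -0.8]
finger_gap: 36.8
t 5.57 p [459.2 -32.3 485.5] z [ 0.01  -0.028 -1.   ] xang 0.663 q [-0.316  0.153  0.959 -0.026  2.011  0.58 ] F [ 0.3 -0.9 -0.8] gap 36.8
shift to [420, 200, 520] : [ 111.8 -206.1  -41.5]
shift to [250, 430, 520] : [ 119.5 -491.8  -49.8]
```

```bash
python3 -m jog '[[30,20,-35,-8,-0.12],[30,39,-71,-16,-0.24],[30,58,-106,-24,-0.36],[30,77,-142,-32,-0.48],[30,94,-178,-40,-0.6],[30,105,-217,-40,-0.72],[30,110,-257,-40,-0.84],[30,113,-297,-40,-0.96]]'; python3 -c "
from h import *
info();go([60,600,520])"
```

```text
time: 6.23
eef_pos: [366.1, 272.8, 514.8]
ee_rot: [0.013, 0.688, 0.726, -0.007]
wrist_force: [0.8, -0.4, -1.6]
finger_gap: 36.5
t 6.23 p [366.1 272.8 514.8] z [ 0.01  -0.028 -1.   ] xang 1.624 q [ 0.396  0.169  0.858 -0.035  2.117  0.325] F [ 0.8 -0.4 -1.6] gap 36.5
shift to [60, 600, 520] : [ 342.7 -288.2  -17.3]
```

```bash
python3 -c "
import cv2
t=cv2.imread('pics/top0.png');s=cv2.imread('pics/scene0.png')
cv2.imwrite('pics/shelf_t.png',cv2.resize(t[150:420,0:150],None,fx=2.2,fy=2.2))
cv2.imwrite('pics/shelf_s.png',cv2.resize(s[0:200,290:560],None,fx=2.9,fy=2.9))"
```

```text
(no output)
```

View pics/shelf_t.png

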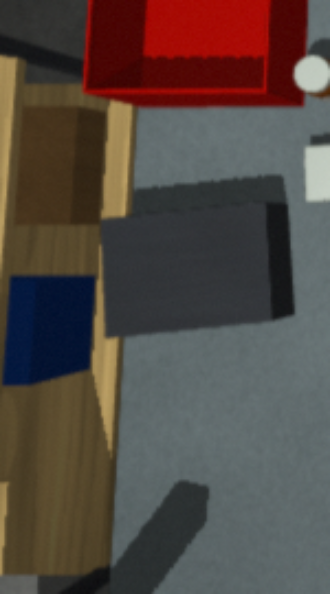

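View pics/shelf_s.png

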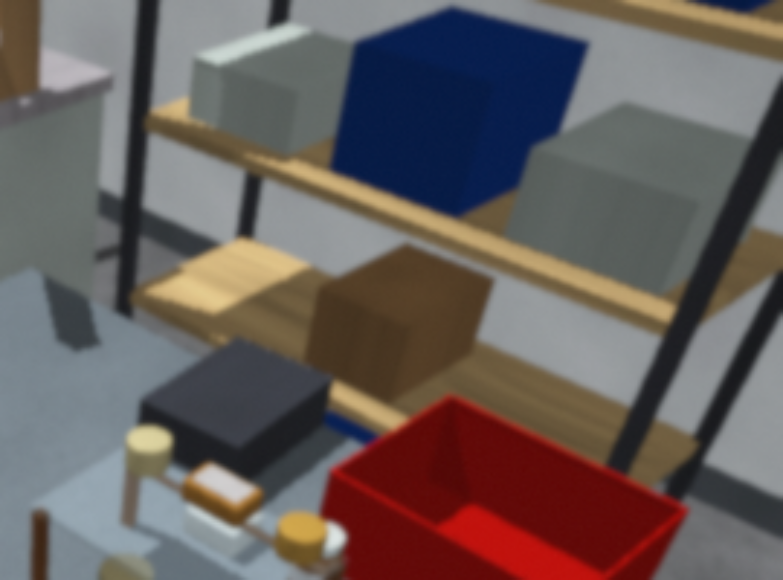

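```bash
python3 -c "
from h import *
print('lower',two(ray('scene',(336.5,101.7)),ray('top',(50,411))))
print('upper',two(ray('scene',(341,40.7)),ray('top',(3.5,371))))
T=lambda u,v:(u/2.2,150+v/2.2)
S=lambda u,v:(290+u/2.9,v/2.9)
print('crate corner',two(ray('scene',S(235,447)),ray('top',T(265,205))), two(ray('scene',S(140,400)),ray('top',T(272,320))))
"
```

```text
lower (array([-95.78924581, 839.90181489,  -7.81614977]), np.float64(92.67424123446405))
upper (array([133.8464731 , 658.43574317, 431.44338904]), np.float64(12.708099347105861))
crate corner (array([448.00452702, 545.17638196,  88.14917683]), np.float64(1.365595293836821)) (array([276.05523669, 527.89777678,  88.65322839]), np.float64(2.6783766961741016))
```

```bash
cat > kin.py <<'E'
import numpy as np
from scipy.optimize import least_squares
D=[((175.5,-521,250),(-1.461,.381,1.297,0,1.464),(0.0,0.0,-1)),
((148.4,-440.8,646.6),(-1.505,.325,.222,.014,2.564),(.01,-.03,-.999)),
((414.3,-396.5,469.3),(-.966,.378,.692,-.009,2.045),(.009,-.027,-1)),
((568.1,-368.7,338.2),(-.745,.586,.702,-.015,1.833),(.005,-.024,-1)),
((426.2,-327.9,352.3),(-.871,.3,1.13,-.012,1.691),(.005,-.024,-1)),
((459.2,-32.3,485.5),(-.316,.153,.959,-.026,2.011),(.01,-.028,-1)),
((366.1,272.8,514.8),(.396,.169,.858,-.035,2.117),(.01,-.028,-1))]
def fk(v,q,tz):
    a,b,c,e,h,d=v; L=250
    s2,c2=np.sin(q[1]),np.cos(q[1]);g=q[1]+q[2];s,k=np.sin(g),np.cos(g)
    r=a*s2+b*c2+c*s+e*k; z=h+a*c2-b*s2+c*k-e*s
    C,S=np.cos(q[0]),np.sin(q[0])
    return np.array([r*C-d*S,r*S+d*C,z])+L*np.array(tz)
if __name__=="__main__":
    f=lambda v:np.concatenate([fk(v,q,t)-np.array(p) for p,q,t in D])
    r=least_squares(f,[400,0,400,0,400,115]);print(np.round(r.x,1),np.round(r.fun,1))
E
python3 kin.py
```

```text
[ 5.374e+02 -2.000e-01  3.506e+02  1.031e+02  1.416e+02  1.176e+02] [ 0.2 -0.   0.5  0.5  0.2  0.3  0.3 -0.1 -0.3 -0.2  0.   0.   0.  -0.3
 -0.2 -0.4 -0.2  0.   0.2 -0.2 -0.3]
```

```bash
python3 -c "
from h import *
def rp(l,s):
    o,a=ray('top',l[0]);_,b=ray('top',l[1]);n=np.cross(a,b);o2,d=ray('scene',s);return o2+d*((o-o2)@n)/(d@n)
for s in((341,40.7),(440,80),(517,112)):print('up',rp(((9,180),(4,368)),s))
for s in((336.5,101.7),(410,135)):print('low',rp(((60.5,195),(50,411)),s))
"
```

```text
up [115.63730576 669.56654956 421.4553107 ]
up [572.82712221 704.0020809  402.63715242]
up [848.92369321 729.64076245 384.44803498]
low [ 50.76270816 746.28726988  91.66440182]
low [492.82214324 733.08997131 122.17950897]
```

The shelf corner is at about x 50-115, y 690+, z 400, so I'll do the leaning at x≈-135, where it is clear.

```bash
python3 -m jog '[[30,23,-32,-2,0],[30,46,-64,-4,0],[30,69,-96,-6,0],[30,92,-128,-8,0],[30,115,-160,-10,0],[30,138,-192,-12,0],[30,161,-224,-14,0],[30,184,-256,-16,0]]' >/dev/null;  python3 -m jog '[[30,22,-33,-2,0],[30,44,-65,-4,0],[30,66,-97,-6,0],[30,88,-130,-8,0],[30,110,-162,-10,0],[30,132,-195,-12,0],[30,154,-227,-14,0]]'; python3 -c "
from h import *
info()"; python3 -m jog '[[30,28,0,-31,0],[30,56,0,-62,0],[30,84,0,-93,0],[30,112,0,-124,0],[30,140,0,-155,0],[30,168,0,-186,0],[30,196,0,-217,0],[30,224,0,-248,0]]'; python3 -c "
from h import *
info()"
```

```text
time: 7.48
eef_pos: [-133.7, 586.6, 531.2]
ee_rot: [0.013, 0.69, 0.724, -0.007]
wrist_force: [-16.7, 65.7, 100.0]
finger_gap: 36.6
t 7.48 p [-133.7  586.6  531.2] z [ 0.009 -0.028 -1.   ] xang 1.618 q [ 1.602  0.547  0.221 -0.013  2.402  1.545] F [-16.7  65.7 100. ] gap 36.6
time: 8.15
eef_pos: [-113.2, 592.3, 534.1]
ee_rot: [0.005, 0.691, 0.723, -0.001]
wrist_force: [-0.2, 0.3, -2.1]
finger_gap: 36.4
t 8.15 p [-113.2  592.3  534.1] z [ 0.006 -0.009 -1.   ] xang 1.617 q [ 1.566  0.542  0.221 -0.009  2.387  1.513] F [-0.2  0.3 -2.1] gap 36.4
```

The reach-limit push leans the tool only about 0.15° per row, which is too slow. It also jolted the wrist to about 100 N at the elbow stop, so I'm dropping it. Instead I'll pivot the lightly held reacher in the pads by pressing its jaw tips against the fixed board's edge. Heading there now, staying inside reach.

```bash
python3 -m jog '[[30,-15,20,0,0],[30,-38,52,0,0],[30,-62,85,2,0],[30,-86,118,4,0],[30,-111,151,6,0],[30,-135,184,8,0],[30,-160,217,10,0],[30,-184,250,12,0]]' ; python3 -m jog '[[30,-25,33,0,0],[30,-50,66,0,0],[30,-75,99,0,0],[30,-100,132,0,0],[30,-125,165,0,0],[30,-150,198,0,0],[30,-180,215,10,0],[30,-210,232,25,0]]'; python3 -c "
from h import *
info();go([460,90,300])"
```

```text
time: 8.82
eef_pos: [145.9, 418.8, 526.1]
ee_rot: [0.005, 0.69, 0.724, 0.0]
wrist_force: [1.1, 1.0, -1.9]
finger_gap: 36.6
time: 9.48
eef_pos: [388.3, 219.6, 504.3]
ee_rot: [0.007, 0.691, 0.723, 0.001]
wrist_force: [1.6, 1.2, -0.8]
finger_gap: 36.7
t 9.48 p [388.3 219.6 504.3] z [ 0.01  -0.009 -1.   ] xang 1.617 q [ 0.254  0.135  0.928 -0.012  2.071  0.202] F [ 1.6  1.2 -0.8] gap 36.7
shift to [460, 90, 300] : [-131.    63.6  206.2]
```

```bash
python3 -m jog '[[30,-21,10,32,0],[30,-43,21,65,0],[30,-64,31,98,0],[30,-86,42,131,0],[30,-107,52,164,0],[30,-131,64,196,0],[30,-131,64,206,0],[30,-131,64,206,0]]' ; python3 -m jog '[[45,0,0,0,0],[52,0,0,0,0],[52,0,0,0,0],[52,0,0,0,0]]'; python3 -c "
from h import *
info()
for n in('scene','top'):
  im=robot.grab_frame(n);cv2.imwrite(f'pics/{n}4.png',im[:,:,::-1])
s=cv2.imread('pics/scene4.png');p=proj('scene',[460,90,200]);q=proj('top',[460,90,200]);print(p,q)
x,y=int(p[0])-70,int(p[1])-75;cv2.imwrite('pics/c4s.png',cv2.resize(s[y:y+140,x:x+140],None,fx=4.2,fy=4.2,interpolation=2));print(x,y)
t=cv2.imread('pics/top4.png');x,y=int(q[0])-60,int(q[1])-60;cv2.imwrite('pics/c4t.png',cv2.resize(t[y:y+120,x:x+120],None,fx=4.5,fy=4.5,interpolation=2));print(x,y)
im=robot.grab_frame('wrist');cv2.imwrite('pics/w4.png',im[:,:,::-1])
"
```

```text
time: 10.15
eef_pos: [458.0, 90.2, 297.1]
ee_rot: [0.004, 0.691, 0.723, -0.002]
wrist_force: [0.3, 0.2, -0.7]
finger_gap: 36.6
time: 10.48
eef_pos: [457.9, 92.0, 300.1]
ee_rot: [0.007, 0.69, 0.724, -0.001]
wrist_force: [0.6, 0.3, -1.8]
finger_gap: 52.5
t 10.48 p [457.9  92.  300.1] z [ 0.009 -0.01  -1.   ] xang 1.619 q [-0.051  0.196  1.419 -0.009  1.518 -0.099] F [ 0.6  0.3 -1.8] gap 52.5
[288.34823581 180.6883    ] [253.67742219 237.62816299]
218 105
193 177
```

View pics/c4s.png

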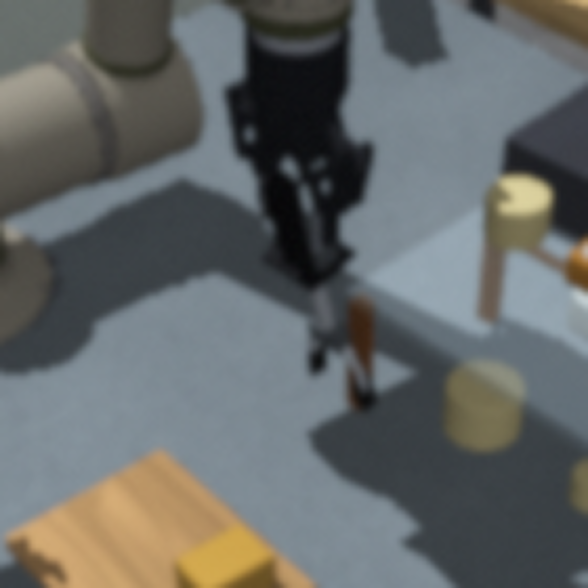

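View pics/w4.png

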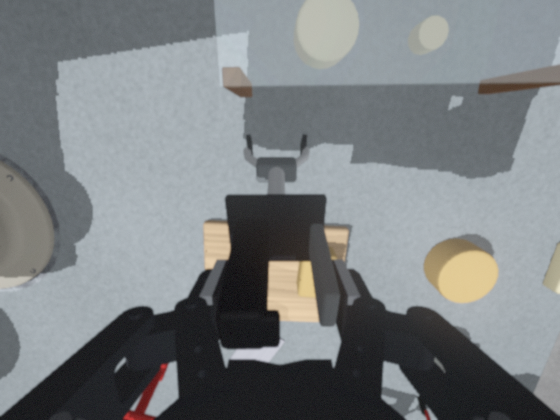

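```bash
python3 -c "
from h import *
c=robot.calibration('wrist')
for s,w in(((218+317/4.2,105+370/4.2),(249,137)),((218+366/4.2,105+408/4.2),(304,135))):
  print(two(ray('scene',s),ray('wrist',w,c)))
# board edges from wrist: corners
for w in((205,222),(349,230),(323,322)): print('board',w,np.round(onz('wrist',w,18,c),1))
for w in((430,33),(327,30)): print('cheese/wheel',np.round(onz('wrist',w,32 if w[0]==430 else 52,c),1))
print('riser edge bottom/top z125/137',[np.round(onz('wrist',w,137,c),1) for w in((217,86),(560,82))])
"

```

```text
(array([420.41102468, 149.53425459,  83.32780185]), np.float64(2.802171358535231))
(array([482.26633288, 153.57579668,  78.69102103]), np.float64(4.789796487576094))
board (205, 222) [352.   22.2  18. ]
board (349, 230) [566.7  19.   18. ]
board (323, 322) [ 543.1 -147.2   18. ]
cheese/wheel [628.1 276.   32. ]
cheese/wheel [503.6 267.9  52. ]
riser edge bottom/top z125/137 [array([397. , 196.8, 137. ]), array([706.9, 214.7, 137. ])]
```

```bash
python3 -c "
from h import *
c=robot.calibration('wrist')
for p in([451,152,81],[451,95,81],[451,92,250],[451,92,330],[451,110,250]): print(p,np.round((proj('scene',p)-[218,105])*4.2),np.round(proj('wrist',p,c)))
"

```

```text
[451, 152, 81] [344. 389.] [275. 137.]
[451, 95, 81] [294. 417.] [273. 186.]
[451, 92, 250] [290. 262.] [269. 246.]
[451, 92, 330] [289. 178.] [263. 332.]
[451, 110, 250] [307. 253.] [270. 220.]
```

View pics/c4t.png

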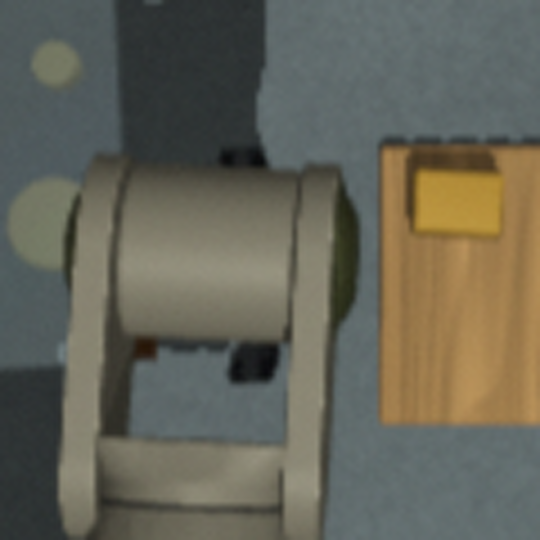

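Both views agree that the reacher already leans about 15° bottom-towards +y in the pads: tips at (451,152,81) with the TCP at (458,92,300). That is the direction I need. I'll press the tips on the board's +y edge (y≈21, z 18) and swing the grip on an arc to about 40°.

```bash
python3 -c "
from h import *
p,R,s=pose();M=R.as_matrix()
def w(th,sl,gap=0,ey=21,X=458):
    th=np.radians(th);F=np.array([ey+gap+sl*np.sin(th),18-sl*np.cos(th)]);t=F+9*np.array([np.cos(th),np.sin(th)])
    g=t+227*np.array([-np.sin(th),np.cos(th)]);return np.array([X,g[0],g[1]])
for a in((15,-40,12),(15,13,12),(15,13,0),(18,13),(21,13),(24,13),(27,13),(30,13),(33,13),(36,13),(39,13),(41,13),(41,-30)):
  g=w(*a);print(a,np.round(g),np.round(M.T@(g-p)))
"

```

```text
(15, -40, 12) [458. -27. 278.] [-119.   -6.   22.]
(15, 13, 12) [458. -14. 227.] [-105.   -5.   73.]
(15, 13, 0) [458. -26. 227.] [-117.   -6.   74.]
(18, 13) [458. -37. 224.] [-127.   -6.   76.]
(21, 13) [458. -47. 221.] [-138.   -7.   80.]
(24, 13) [458. -58. 217.] [-149.   -7.   84.]
(27, 13) [458. -68. 213.] [-159.   -8.   88.]
(30, 13) [458. -78. 208.] [-169.   -8.   93.]
(33, 13) [458. -88. 202.] [-179.   -9.   99.]
(36, 13) [458. -98. 196.] [-188.   -9.  105.]
(39, 13) [ 458. -107.  190.] [-197.  -10.  111.]
(41, 13) [ 458. -113.  185.] [-203.  -10.  116.]
(41, -30) [ 458. -141.  218.] [-232.  -11.   84.]
```

```bash
python3 -m jog '[[52,-20,-1,5,0],[52,-45,-2,15,0],[52,-70,-3,30,0],[52,-90,-4,50,0],[52,-102,-5,68,0],[52,-105,-5,73,0],[52,-105,-5,73,0]]' ; python3 -c "
from h import *
info()"; python3 -m jog '[[52,-12,-1,1,0],[52,-22,-1,3,0],[52,-33,-2,7,0],[52,-44,-2,11,0],[52,-54,-3,15,0],[52,-64,-3,20,0],[52,-74,-4,26,0]]'; python3 -c "
from h import *
info()
im=robot.grab_frame('scene');cv2.imwrite('pics/s5.png',cv2.resize(im[130:280,200:350,::-1],None,fx=4,fy=4,interpolation=2))"
```

```text
time: 11.22
eef_pos: [457.8, -14.6, 226.2]
ee_rot: [0.004, 0.691, 0.723, -0.002]
wrist_force: [0.1, 0.4, -1.3]
finger_gap: 51.9
t 11.22 p [457.8 -14.6 226.2] z [ 0.004 -0.009 -1.   ] xang 1.617 q [-0.287  0.24   1.583 -0.008  1.313 -0.331] F [ 0.1  0.4 -1.3] gap 51.9
time: 11.8
eef_pos: [457.9, -89.7, 201.3]
ee_rot: [0.006, 0.69, 0.723, -0.001]
wrist_force: [0.9, -0.1, 0.4]
finger_gap: 52.1
t 11.8 p [457.9 -89.7 201.3] z [ 0.007 -0.01  -1.   ] xang 1.618 q [-0.445  0.279  1.607 -0.006  1.246 -0.49 ] F [ 0.9 -0.1  0.4] gap 52.1
```

View pics/s5.png

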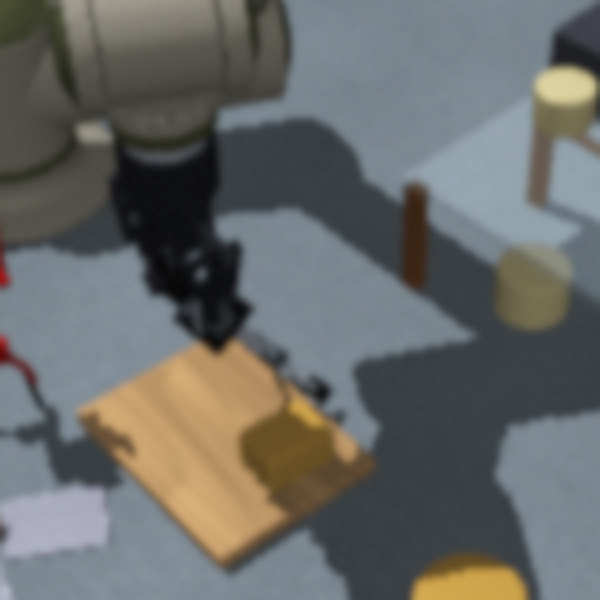

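The lean is progressing with contact force under 1 N. The right jaw is passing close to the yellow block, so I'll slide 15 mm away (-x) while finishing the lean.

```bash
python3 -m jog '[[52,0,-8,0,0],[52,0,-15,0,0],[52,-5,-15,3,0],[52,-10,-15,6,0],[52,-15,-15,9,0],[52,-20,-15,13,0],[52,-24,-15,16,0]]'; python3 -c "
from h import *
info()"; python3 -m jog '[[52,-10,-3,-14,0],[52,-20,-5,-30,0],[52,-30,-5,-50,0],[52,-30,-5,-80,0],[52,-30,-5,-110,0],[52,-30,-5,-130,0],[52,-30,-5,-130,0]]'; python3 -c "
from h import *
info()
c=robot.calibration('wrist')
im=robot.grab_frame('wrist');cv2.imwrite('pics/w6.png',im[:,:,::-1]);np.save('cw6.npy',c['T'])
im=robot.grab_frame('scene');cv2.imwrite('pics/scene6.png',im[:,:,::-1]);cv2.imwrite('pics/s6.png',cv2.resize(im[130:280,200:350,::-1],None,fx=4,fy=4,interpolation=2))"
```

```text
time: 12.43
eef_pos: [444.1, -114.2, 185.3]
ee_rot: [0.005, 0.69, 0.723, -0.001]
wrist_force: [-0.2, -0.2, -0.6]
finger_gap: 52.3
t 12.43 p [ 444.1 -114.2  185.3] z [ 0.006 -0.01  -1.   ] xang 1.618 q [-0.508  0.284  1.653 -0.006  1.195 -0.552] F [-0.2 -0.2 -0.6] gap 52.3
time: 13.02
eef_pos: [440.8, -143.5, 319.8]
ee_rot: [0.01, 0.69, 0.723, -0.001]
wrist_force: [-0.2, -0.0, -0.9]
finger_gap: 52.0
t 13.02 p [ 440.8 -143.5  319.8] z [ 0.013 -0.014 -1.   ] xang 1.618 q [-0.568  0.174  1.391 -0.005  1.558 -0.615] F [-0.2 -0.  -0.9] gap 52.0
```

View pics/s6.png

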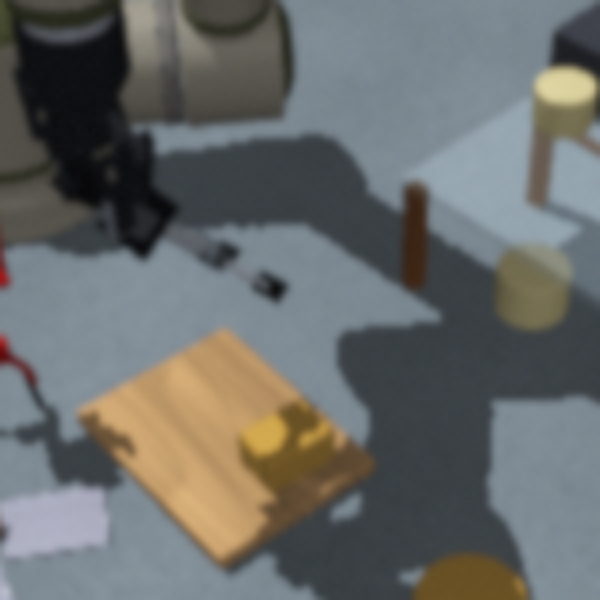

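View pics/w6.png

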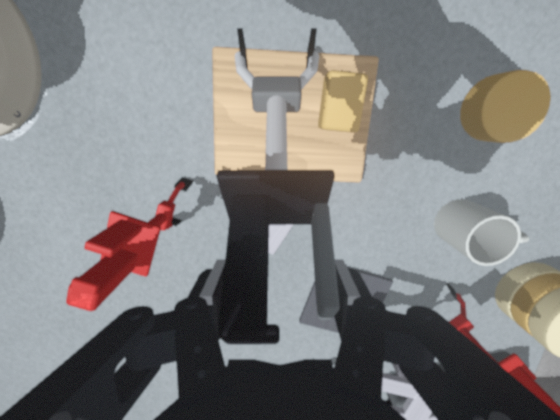

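```bash
python3 -c "
import cv2
s=cv2.imread('pics/scene6.png');cv2.imwrite('pics/s6b.png',cv2.resize(s[165:225,215:285],None,fx=9,fy=9,interpolation=2))"
```

```text
(no output)
```

View pics/s6b.png

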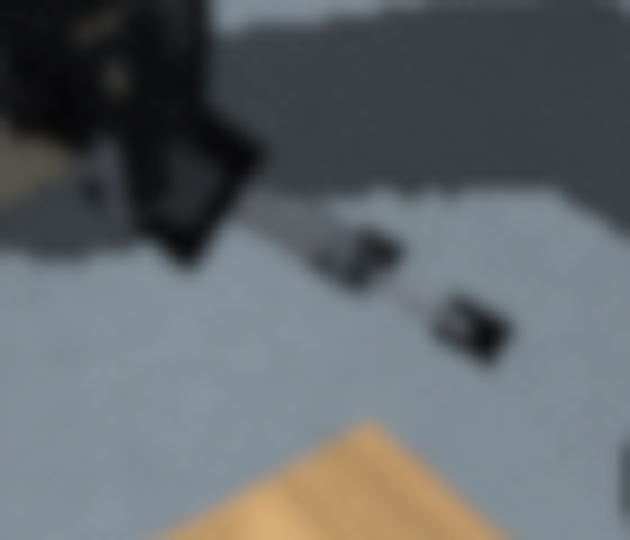

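```bash
python3 -c "
from h import *
c=robot.calibration('wrist');c['T']=np.load('cw6.npy')
a,e=two(ray('scene',(215+497/9,165+338/9)),ray('wrist',(313,29),c));print(a,e)
# far tip assume same y,z plane offset: intersect wrist ray with z
b=onz('wrist',(240,29),a[2],c);print(b)
m=(a+b)/2;p,R,s=pose();d=m-p;print('tipmid',m,'rel',R.as_matrix().T@d,'lean',np.degrees(np.arctan2(np.hypot(d[0],d[1]),-d[2])),np.linalg.norm(d))
# guard bottom corners & jaw hub for line
"
```

```text
[463.71695694   8.78265466 151.92681781] 4.088981365706821
[401.0587155    7.67222705 151.92681781]
tipmid [432.38783622   8.22744086 151.92681781] rel [152.89374347  -1.16936728 162.0801815 ] lean 42.73193349847654 222.81797379630228
```

The lean measures about 42°: tips at (432,8,152), i.e. (153,-1,162) in the tool frame. It holds at the 52 mm gap with the jaws open. Next I'll pre-position in front of the riser, backed off along the lean axis.

```bash
python3 -c "
from h import *
info();go([637,50,266])"
```

```text
t 13.12 p [ 439.7 -142.8  315.6] z [ 0.006 -0.01  -1.   ] xang 1.618 q [-0.568  0.177  1.399 -0.005  1.555 -0.615] F [ 0.5  0.2 -1.7] gap 52.4
shift to [637, 50, 266] : [183.8 205.8  48.9]
```

```bash
python3 -m jog '[[52,10,12,2,0],[52,32,36,5,0],[52,56,62,10,0],[52,80,88,16,0],[52,104,116,22,0],[52,128,144,28,0],[52,150,168,35,0],[52,168,188,42,0]]'; python3 -m jog '[[52,10,12,5,0],[52,16,18,7,0],[52,16,18,7,0],[52,16,18,7,0]]'; python3 -c "
from h import *
info()
c=robot.calibration('wrist')
im=robot.grab_frame('wrist');cv2.imwrite('pics/w7.png',im[:,:,::-1]);np.save('cw7.npy',c['T'])
im=robot.grab_frame('scene');cv2.imwrite('pics/scene7.png',im[:,:,::-1]);cv2.imwrite('pics/s7.png',cv2.resize(im[120:270,270:420,::-1],None,fx=4,fy=4,interpolation=2))"
```

```text
time: 13.78
eef_pos: [620.7, 35.7, 270.3]
ee_rot: [0.004, 0.69, 0.724, -0.002]
wrist_force: [0.2, -1.7, -0.4]
finger_gap: 52.1
time: 14.12
eef_pos: [636.6, 50.1, 265.4]
ee_rot: [0.005, 0.69, 0.724, -0.002]
wrist_force: [-1.7, 0.3, -1.2]
finger_gap: 52.0
t 14.12 p [636.6  50.1 265.4] z [ 0.004 -0.01  -1.   ] xang 1.618 q [-0.103  0.532  1.    -0.009  1.605 -0.15 ] F [-1.7  0.3 -1.2] gap 52.0
```

View pics/s7.png

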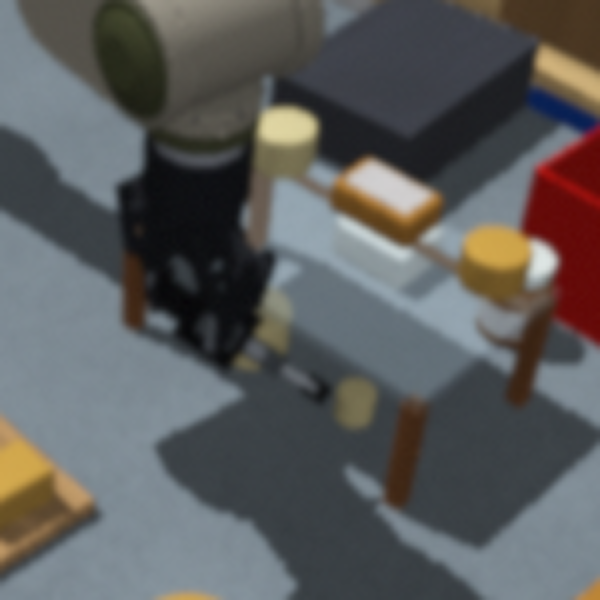

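View pics/w7.png

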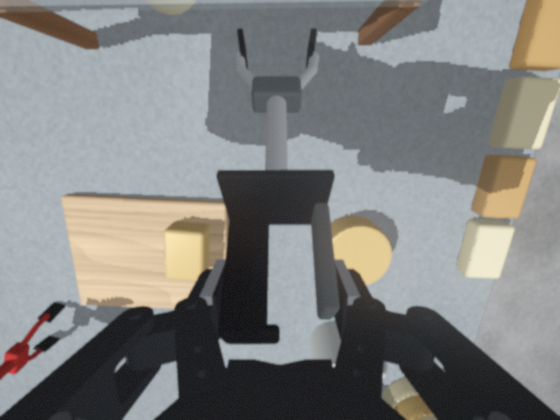

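```bash
python3 -c "
from h import *
c=robot.calibration('wrist');c['T']=np.load('cw7.npy')
print('edge',[np.round(onz('wrist',w,z,c),1) for w,z in(((150,9),125),((280,7),125),((360,5),125),((280,3),137))])
p,R,s=pose();M=R.as_matrix()
print('jaw_mid now',p+M@np.array([142.4,-1,150]),'tips(dir)',[np.round(onz('wrist',w,p[2]-162,c),1) for w in((240,29),(313,29))])
sc=lambda u,v:(270+u/4,120+v/4)
print('cheese',[np.round(onz('scene',sc(*u),z),1) for u,z in(((357,387),32),((354,413),0))])
"
```

```text
edge [array([529.2, 205.5, 125. ]), array([629.7, 211.6, 125. ]), array([691.4, 215.8, 125. ]), array([629.7, 210.3, 137. ])]
jaw_mid now [629.87379307 190.32249239 115.12382626] tips(dir) [array([596.2, 200.5, 104.6]), array([658.3, 203.4, 104.6])]
cheese [array([631.4, 283.7,  32. ]), array([633.5, 283. ,   0. ])]
```

```bash
python3 - <<'E'
import cv2,numpy as np
from h import *
s=cv2.imread('pics/scene0.png'); t=cv2.imread('pics/top0.png')
for im,n,(x,y,w,h) in((s,'scene',(345,205,30,30)),(t,'top',(195,180,22,22))):
    hv=cv2.cvtColor(im[y:y+h,x:x+w],cv2.COLOR_BGR2HSV)
    m=cv2.inRange(hv,(18,35,60),(45,255,255))
    ys,xs=np.nonzero(m);print(n,xs.min()+x,xs.max()+x,ys.min()+y,ys.max()+y,xs.mean()+x,ys.mean()+y,len(xs))
    c=(xs.mean()+x,ys.mean()+y)
    print(np.round(onz(n,c,16),1),np.round(onz(n,c,30),1))
E
```

```text
scene 354 363 214 226 358.38532110091745 220.27522935779817 109
[632.2 281.1  16. ] [640.5 269.5  30. ]
top 201 210 187 195 205.19444444444446 190.88888888888889 72
[636.  278.8  16. ] [633.7 276.   30. ]
```

```bash
python3 -c "
from h import *
p,R,s=pose();M=R.as_matrix()
j=p+M@np.array([142.4,-1,150])
print(np.round(M.T@(np.array([630.5,278,23])-j),1))"
```

```text
[88.5  4.2 91.3]
```

```bash
python3 -m jog '[[52,12,1,12,0],[52,28,2,28,0],[52,44,3,44,0],[52,56,4,57,0],[52,60,4,61,0],[52,60,4,61,0],[52,60,4,61,0]]'; python3 -c "
from h import *
info()
im=robot.grab_frame('scene');cv2.imwrite('pics/scene8.png',im[:,:,::-1]);cv2.imwrite('pics/s8.png',cv2.resize(im[170:250,310:400,::-1],None,fx=7,fy=7,interpolation=2))
im=robot.grab_frame('top');cv2.imwrite('pics/t8.png',cv2.resize(im[150:250,170:270,::-1],None,fx=5.5,fy=5.5,interpolation=2))"
```

```text
time: 14.8
eef_pos: [638.7, 109.2, 205.9]
ee_rot: [0.006, 0.69, 0.723, -0.001]
wrist_force: [-0.4, 0.6, -1.3]
finger_gap: 52.0
t 14.8 p [638.7 109.2 205.9] z [ 0.007 -0.01  -1.   ] xang 1.617 q [-0.009  0.583  1.078 -0.01   1.473 -0.055] F [-0.4  0.6 -1.3] gap 52.0
```

View pics/s8.png

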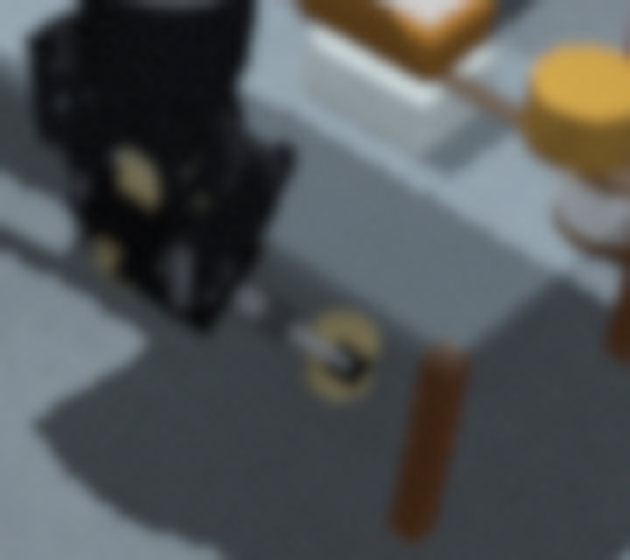

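View pics/t8.png

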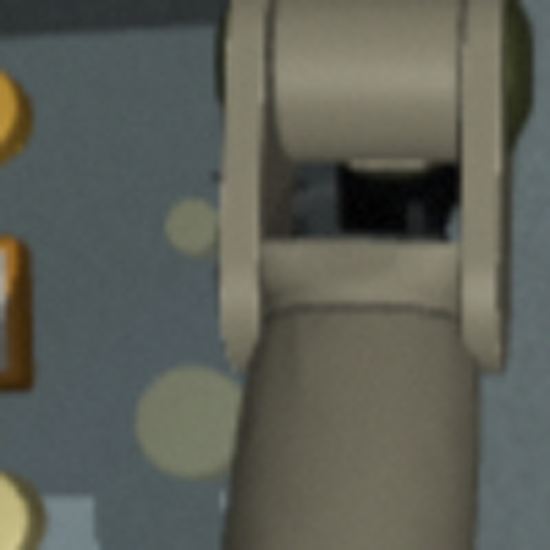

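```bash
python3 -m jog '[[52,8,0,8,0],[52,16,0,17,0],[52,24,0,25,0],[52,28,0,29,0],[52,28,0,29,0],[52,28,0,29,0]]'; python3 -c "
from h import *
info()
p,R,s=pose();print(p+R.as_matrix()@np.array([142.4,-1,150]))
im=robot.grab_frame('scene');cv2.imwrite('pics/scene9.png',im[:,:,::-1]);cv2.imwrite('pics/s9.png',cv2.resize(im[170:250,310:400,::-1],None,fx=7,fy=7,interpolation=2))
im=robot.grab_frame('wrist');cv2.imwrite('pics/w9.png',im[:300,100:460,::-1])"
```

```text
time: 15.4
eef_pos: [637.4, 138.1, 175.1]
ee_rot: [0.005, 0.69, 0.724, -0.002]
wrist_force: [-0.4, -0.1, -2.3]
finger_gap: 52.0
t 15.4 p [637.4 138.1 175.1] z [ 0.005 -0.01  -1.   ] xang 1.619 q [ 0.036  0.615  1.109 -0.01   1.413 -0.01 ] F [-0.4 -0.1 -2.3] gap 52.0
[630.36380013 278.84266901  23.68964937]
```

View pics/s9.png

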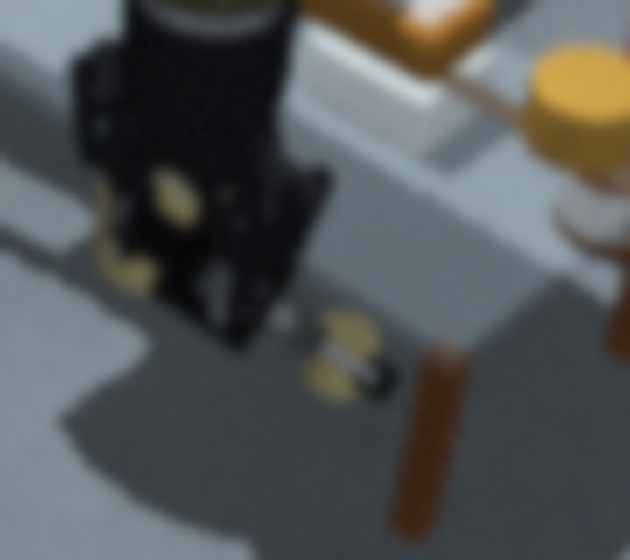

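View pics/w9.png

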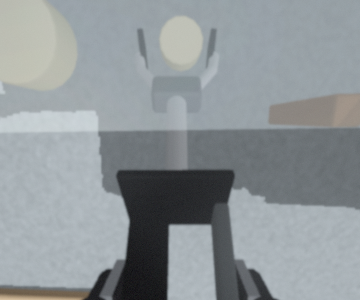

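```bash
python3 -c "
from h import *
c=robot.calibration('wrist')
print('cheese top ctr',onz('wrist',(281,39),32,c),'mid',onz('wrist',(281,42),16,c))
p,R,s=pose();M=R.as_matrix();print('tips at z13',onz('wrist',(241,28),p[2]-162,c),onz('wrist',(315,28),p[2]-162,c))
P=lambda q:np.round((proj('scene',q)-[310,170])*7)
print('proj cheese mid',P([632,279,16]),'near pad mid',P([658,279,23]),'near pad tip',P([658,290,12]))
"
```

```text
cheese top ctr [632.87895434 278.26674979  32.        ] mid [632.97542273 279.76081731  16.        ]
tips at z13 [598.37523704 289.1447236   13.8111027 ] [661.4963321  292.13206489  13.8111027 ]
proj cheese mid [336. 354.] near pad mid [375. 371.] near pad tip [386. 376.]
```

The cheese (wrist crop (181,43)) is centred between the pads, estimated at (632.9,279) with jaw_mid at (630.4,279,24). Squeezing now.

```bash
python3 -m jog '[[50,0,0,0,0],[48,0,0,0,0],[46,0,0,0,0],[44,0,0,0,0],[42,0,0,0,0],[40,0,0,0,0],[38,0,0,0,0],[38,0,0,0,0]]'; python3 -c "
from h import *
info()
im=robot.grab_frame('scene');cv2.imwrite('pics/scene10.png',im[:,:,::-1]);cv2.imwrite('pics/s10.png',cv2.resize(im[170:250,310:400,::-1],None,fx=7,fy=7,interpolation=2))
im=robot.grab_frame('wrist');cv2.imwrite('pics/w10.png',im[:300,100:460,::-1])"
```

```text
time: 16.17
eef_pos: [637.6, 137.4, 176.0]
ee_rot: [0.006, 0.69, 0.723, -0.001]
wrist_force: [-0.1, -3.4, 3.9]
finger_gap: 43.3
t 16.17 p [637.6 137.4 176. ] z [ 0.007 -0.01  -1.   ] xang 1.618 q [ 0.035  0.614  1.109 -0.011  1.413 -0.01 ] F [-0.1 -3.4  3.9] gap 43.3
```

View pics/w10.png

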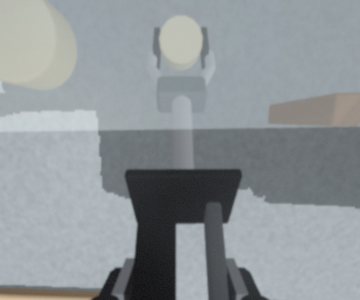

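View pics/s10.png

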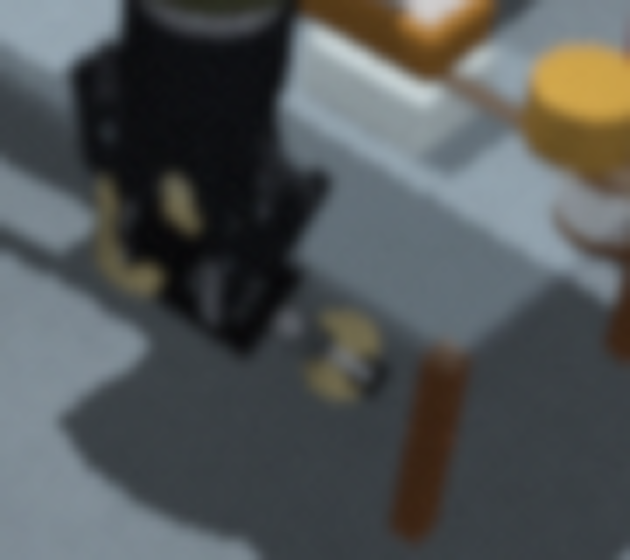

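The cheese is gripped, with the pads on both sides and the finger gap stalled at 43.3. I'll lift slightly, then withdraw almost horizontally so the cheese stays below the riser top.

```bash
python3 -m jog '[[36,0,0,-4,0],[36,0,0,-7,0],[36,-8,0,-9,0],[36,-24,0,-10,0],[36,-48,0,-12,0],[36,-74,0,-14,0],[36,-100,0,-16,0],[36,-126,0,-20,0]]'; python3 -c "
from h import *
info()
im=robot.grab_frame('scene');cv2.imwrite('pics/scene11.png',im[:,:,::-1]);cv2.imwrite('pics/s11.png',cv2.resize(im[150:250,270:390,::-1],None,fx=6,fy=6,interpolation=2))
im=robot.grab_frame('wrist');cv2.imwrite('pics/w11.png',im[:,:,::-1])"
```

```text
time: 16.93
eef_pos: [642.9, 10.7, 196.3]
ee_rot: [0.005, 0.69, 0.724, -0.002]
wrist_force: [0.0, 0.4, -0.9]
finger_gap: 43.2
t 16.93 p [642.9  10.7 196.3] z [ 0.005 -0.009 -1.   ] xang 1.618 q [-0.164  0.582  1.109 -0.008  1.445 -0.21 ] F [ 0.   0.4 -0.9] gap 43.2
```

View pics/s11.png

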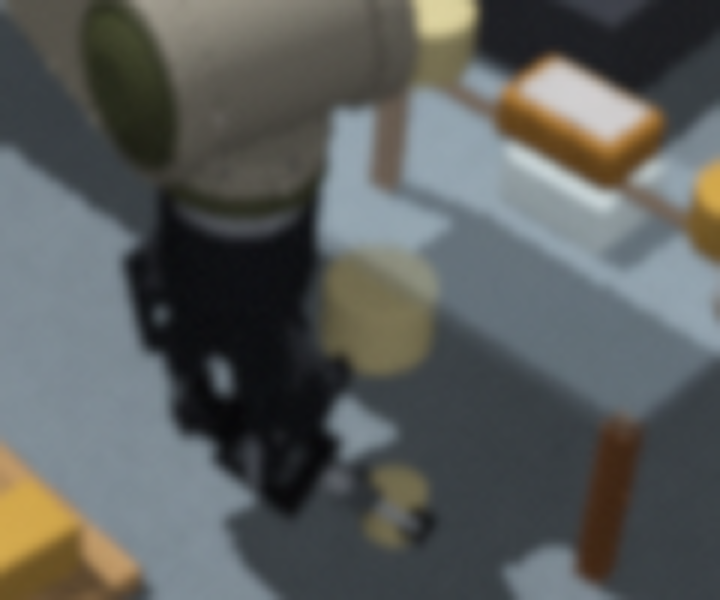

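View pics/w11.png

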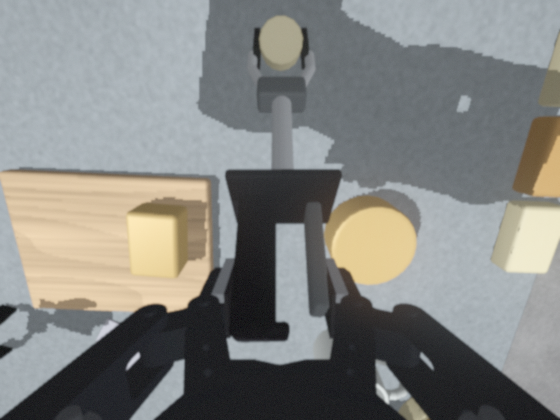

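The cheese came out cleanly: wrist view (280,40), still in the pads. Before placing, I'll locate the board, the block and the red decoy near the placing pose.

```bash
python3 - <<'E'
from h import *
s0=cv2.imread('pics/scene0.png');t0=cv2.imread('pics/top0.png')
cv2.imwrite('pics/dec.png',np.hstack([cv2.resize(s0[170:245,165:240],None,fx=5,fy=5,interpolation=2),cv2.resize(t0[255:315,315:375],(375,375),interpolation=2)]))
c=robot.calibration('wrist')
for w in((2,172),(208,180),(212,308),(35,303)): print('board',np.round(onz('wrist',w,18,c),1))
for w in((130,206),(187,208),(180,276),(133,275)): print('block',np.round(onz('wrist',w,58,c),1))
print('cheese',onz('wrist',(281,37),52,c),robot.get_state()['eef_pos'])
E
```

```text
board [354.6  23.1  18. ]
board [568.2  23.3  18. ]
board [ 567.5 -135.7   18. ]
board [ 353.4 -136.6   18. ]
block [503.6   3.9  58. ]
block [556.9   4.1  58. ]
block [545.6 -68.9  58. ]
block [497.9 -69.6  58. ]
cheese [639.34817772 150.30678848  52.        ] [643.57461212   8.1115638  197.10217739]
```

View pics/dec.png

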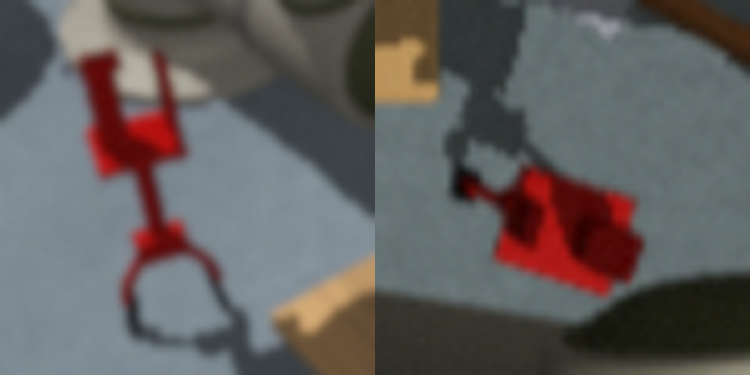

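```bash
python3 - <<'E'
from h import *
T=lambda u,v:(315+(u-375)/6.25,255+v/6.25)
S=lambda u,v:(165+u/5,170+v/5)
print('guard',two(ray('scene',S(135,147)),ray('top',T(567,232))))
print('handle top',two(ray('scene',S(97,58)),ray('top',T(610,250))))
print('trig top',two(ray('scene',S(160,55)),ray('top',T(540,170))))
E
```

```text
guard (array([ 291.15807304, -194.13125604,  166.61306804]), np.float64(3.5959935654896737))
handle top (array([ 289.96060518, -202.50726878,  247.78404476]), np.float64(0.4038428417214293))
trig top (array([ 325.92549787, -171.97997982,  256.19702571]), np.float64(6.6306675085813245))
```

```bash
python3 -m jog '[[36,-5,-6,-15,0],[36,-20,-26,-40,0],[36,-42,-55,-60,0],[36,-65,-86,-65,0],[36,-88,-117,-65,0],[36,-112,-148,-65,0],[36,-136,-179,-65,0],[36,-158,-208,-65,0]]';python3 -m jog '[[36,-12,-17,2,0],[36,-19,-25,4,0],[36,-21,-27,5,0],[36,-21,-27,5,0],[36,-21,-27,5,0]]'; python3 -c "
from h import *
info();go([417,-182,197])
im=robot.grab_frame('wrist');cv2.imwrite('pics/w12.png',im[:,:,::-1])
im=robot.grab_frame('scene');cv2.imwrite('pics/s12.png',cv2.resize(im[130:280,190:340,::-1],None,fx=4,fy=4,interpolation=2))
c=robot.calibration('wrist');print(np.round(onz('wrist',(281,37),100,c),1))"
```

```text
time: 17.7
eef_pos: [440.8, -155.3, 262.2]
ee_rot: [0.006, 0.69, 0.724, -0.001]
wrist_force: [1.1, -0.7, -1.6]
finger_gap: 43.0
time: 18.12
eef_pos: [417.3, -176.7, 257.2]
ee_rot: [0.005, 0.69, 0.724, -0.001]
wrist_force: [0.4, -0.0, -1.8]
finger_gap: 43.1
t 18.12 p [ 417.3 -176.7  257.2] z [ 0.006 -0.009 -1.   ] xang 1.619 q [-0.661  0.201  1.54  -0.004  1.39  -0.708] F [ 0.4 -0.  -1.8] gap 43.1
shift to [417, -182, 197] : [-4.7 -0.9 60.2]
[412.2 -31.2 100. ]
```

View pics/w12.png

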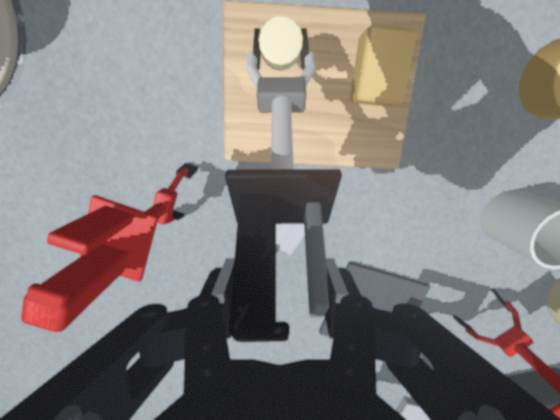

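View pics/s12.png

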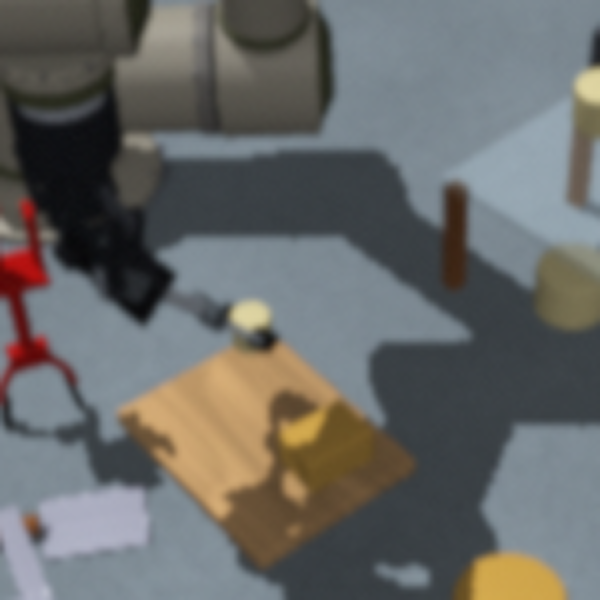

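```bash
python3 -m jog '[[36,-3,0,20,0],[36,-5,0,40,0],[36,-5,0,54,0],[36,-5,0,58,0],[36,-5,0,58,0],[36,-5,0,58,0]]';python3 -m jog '[[36,0,0,2,0],[36,0,0,4,0],[36,0,0,4,0],[36,0,0,4,0]]'; python3 -c "
from h import *
info()
im=robot.grab_frame('scene');cv2.imwrite('pics/s13.png',cv2.resize(im[180:270,215:315,::-1],None,fx=6,fy=6,interpolation=2))"
```

```text
time: 18.72
eef_pos: [417.7, -182.6, 199.9]
ee_rot: [0.006, 0.69, 0.724, -0.001]
wrist_force: [0.6, -0.6, -1.6]
finger_gap: 42.8
time: 19.05
eef_pos: [417.2, -182.8, 195.5]
ee_rot: [0.006, 0.69, 0.724, -0.001]
wrist_force: [-0.4, -0.1, -2.7]
finger_gap: 43.2
t 19.05 p [ 417.2 -182.8  195.5] z [ 0.006 -0.01  -1.   ] xang 1.618 q [-0.672  0.266  1.645 -0.004  1.219 -0.717] F [-0.4 -0.1 -2.7] gap 43.2
```

View pics/s13.png

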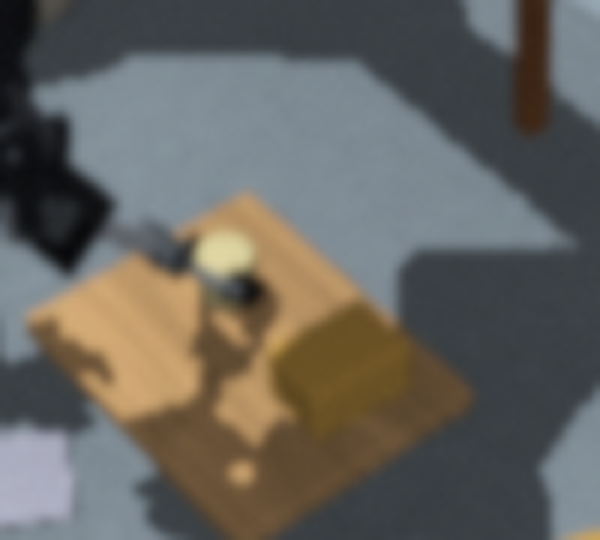

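```bash
for i in 1; do python3 -m jog '[[36,0,0,1,0],[36,0,0,1,0]]'|grep -E "pos|force"; done; python3 -m jog '[[36,0,0,1,0],[36,0,0,1,0]]'|grep -E "pos|force"; python3 -m jog '[[36,0,0,1,0],[36,0,0,1,0]]'|grep -E "pos|force"
```

```text
eef_pos: [417.2, -182.9, 194.3]
wrist_force: [0.2, 0.5, -1.8]
eef_pos: [417.4, -183.3, 193.8]
wrist_force: [-1.4, -2.1, 3.5]
eef_pos: [417.5, -183.7, 193.3]
wrist_force: [-1.7, -4.0, 9.3]
```

```bash
python3 -m jog '[[36,0,0,-0.7,0],[42,0,0,-0.7,0],[44,0,0,-0.7,0],[46,0,0,-0.7,0],[48,0,0,-0.7,0],[50,0,0,-0.7,0],[52,0,0,-0.7,0],[52,0,0,-0.7,0]]'; python3 -c "
from h import *
info()
im=robot.grab_frame('scene');cv2.imwrite('pics/s14.png',cv2.resize(im[180:270,215:315,::-1],None,fx=6,fy=6,interpolation=2))
im=robot.grab_frame('wrist');cv2.imwrite('pics/w14.png',im[:,:,::-1])"
```

```text
time: 20.27
eef_pos: [417.1, -182.6, 192.7]
ee_rot: [0.005, 0.69, 0.724, -0.001]
wrist_force: [-0.5, -0.6, -2.2]
finger_gap: 51.9
t 20.27 p [ 417.1 -182.6  192.7] z [ 0.006 -0.009 -1.   ] xang 1.618 q [-0.672  0.27   1.649 -0.004  1.212 -0.717] F [-0.5 -0.6 -2.2] gap 51.9
```

View pics/s14.png

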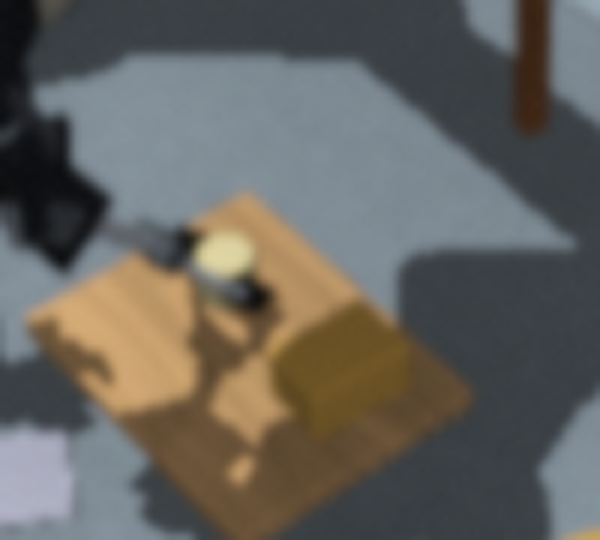

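View pics/w14.png

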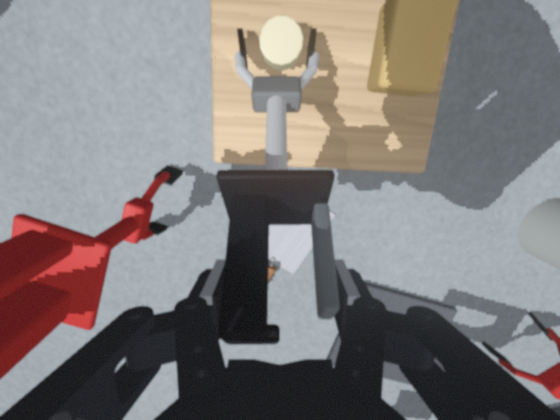

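The cheese is released and stands on the board, with both jaws clear of it. Withdrawing along the lean axis.

```bash
python3 -m jog '[[52,-3,0,-4,0],[52,-10,0,-12,0],[52,-20,0,-24,0],[52,-34,0,-40,0],[52,-48,0,-58,0],[52,-60,0,-80,0],[52,-64,0,-100,0],[52,-64,0,-110,0]]'; python3 -c "
from h import *
info()
c=robot.calibration('wrist')
im=robot.grab_frame('scene');cv2.imwrite('pics/scene15.png',im[:,:,::-1]);cv2.imwrite('pics/s15.png',cv2.resize(im[150:270,195:315,::-1],None,fx=5,fy=5,interpolation=2))
im=robot.grab_frame('wrist');cv2.imwrite('pics/w15.png',im[:,:,::-1]);np.save('cw15.npy',c['T'])"
```

```text
time: 21.03
eef_pos: [419.8, -247.1, 306.2]
ee_rot: [0.007, 0.691, 0.723, -0.002]
wrist_force: [0.0, -0.5, -1.4]
finger_gap: 52.3
t 21.03 p [ 419.8 -247.1  306.2] z [ 0.008 -0.012 -1.   ] xang 1.617 q [-0.774  0.226  1.362 -0.003  1.539 -0.82 ] F [ 0.  -0.5 -1.4] gap 52.3
```

View pics/s15.png

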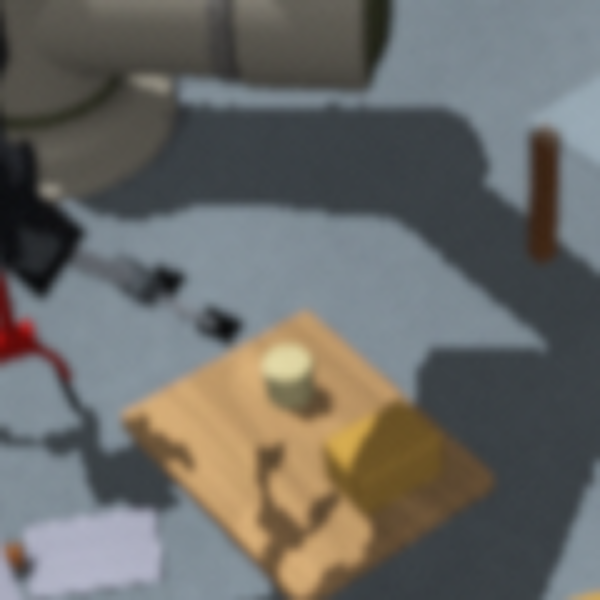

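View pics/w15.png

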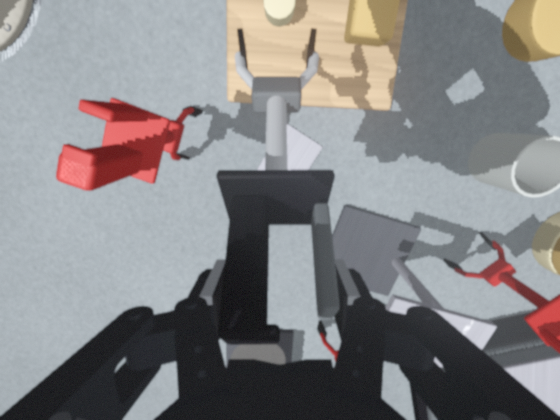

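The cheese stands upright and alone on the free half of the board (scene crop (288,375)). To hang the reacher it must be upright again, so I'll pivot it back the same way, pressing the pads lightly on the fixed riser's front edge.

```bash
python3 -c "
from h import *
p,R,s=pose();M=R.as_matrix()
print('cur',p)
def w(th,sl=20,gap=0,ey=210,X=600):
    th=np.radians(th);F=np.array([ey-gap+sl*np.sin(th),125-sl*np.cos(th)]);t=F-9*np.array([np.cos(th),np.sin(th)])
    g=t+227*np.array([-np.sin(th),np.cos(th)]);return np.array([X+.047*(g[0]-200)*-1,g[0],g[1]])
pre=w(42,20,20);print('pre',np.round(pre),np.round(M.T@(pre-p)))
for th in(42,38,34,30,26,22,18,14,10,6,3,0,-2):
  g=w(th);print(th,np.round(g),np.round(M.T@(g-pre)))
c=robot.calibration('wrist');c['T']=np.load('cw15.npy')
print('tips',[np.round(onz('wrist',w_,p[2]-162,c)-p,1) for w_ in((240,29),(313,29))])
"

```

```text
cur [ 419.80244395 -246.3449366   305.36586866]
pre [607.  45. 273.] [282. 201.  31.]
42 [606.  65. 273.] [20. -0. -0.]
38 [606.  75. 283.] [ 31.   0. -10.]
34 [605.  87. 292.] [ 42.   0. -19.]
30 [605.  99. 300.] [ 54.   0. -28.]
26 [604. 111. 307.] [ 66.   0. -35.]
22 [604. 124. 314.] [ 79.   0. -42.]
18 [603. 137. 319.] [ 92.   0. -47.]
14 [602. 151. 324.] [106.   0. -52.]
10 [602. 165. 327.] [120.   0. -56.]
6 [601. 179. 330.] [134.   0. -59.]
3 [600. 190. 331.] [145.   0. -60.]
0 [600. 201. 332.] [156.   0. -61.]
-2 [600. 208. 332.] [163.   0. -61.]
tips [array([ -39.7,  149.7, -162. ]), array([  22.7,  152.6, -162. ])]
```

```bash
python3 -m jog '[[52,12,8,0,0],[52,38,26,0,0],[52,68,48,0,0],[52,98,70,2,0],[52,128,92,4,0],[52,158,113,8,0],[52,188,134,12,0],[52,216,154,16,0]]' >/dev/null; python3 -m jog '[[52,26,18,5,0],[52,48,34,10,0],[52,60,43,14,0],[52,66,47,15,0],[52,66,47,15,0],[52,66,47,15,0]]'; python3 -c "
from h import *
info()"; python3 -m jog '[[52,12,0,0,0],[52,20,0,0,0],[52,31,0,-10,0],[52,42,0,-19,0],[52,54,0,-28,0],[52,66,0,-35,0],[52,66,0,-35,0]]'; python3 -c "
from h import *
info()
im=robot.grab_frame('wrist');cv2.imwrite('pics/w16.png',im[:,:,::-1])"
```

```text
time: 22.3
eef_pos: [606.9, 44.4, 270.8]
ee_rot: [0.005, 0.69, 0.723, -0.002]
wrist_force: [0.6, 0.4, -1.3]
finger_gap: 52.1
t 22.3 p [606.9  44.4 270.8] z [ 0.005 -0.01  -1.   ] xang 1.617 q [-0.118  0.472  1.088 -0.009  1.575 -0.164] F [ 0.6  0.4 -1.3] gap 52.1
time: 22.88
eef_pos: [603.9, 113.8, 307.4]
ee_rot: [0.007, 0.689, 0.724, -0.0]
wrist_force: [0.3, 0.4, -1.3]
finger_gap: 52.1
t 22.88 p [603.9 113.8 307.4] z [ 0.009 -0.009 -1.   ] xang 1.62 q [-0.003  0.466  0.995 -0.009  1.671 -0.053] F [ 0.3  0.4 -1.3] gap 52.1
```

View pics/w16.png

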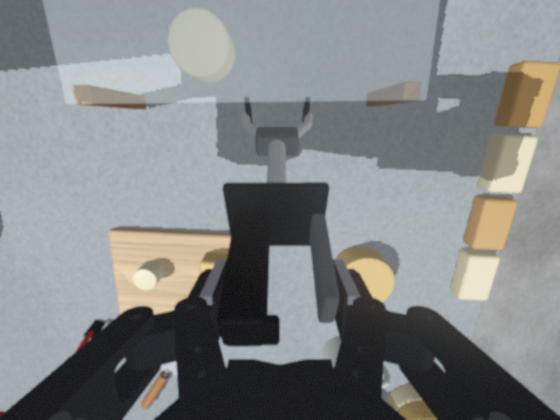

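```bash
python3 -m jog '[[52,13,0,-7,0],[52,26,0,-12,0],[52,40,0,-17,0],[52,54,0,-21,0],[52,68,0,-24,0],[52,80,0,-26,0],[52,91,0,-26,0],[52,91,0,-26,0]]'; python3 -c "
from h import *
info()
c=robot.calibration('wrist')
im=robot.grab_frame('wrist');cv2.imwrite('pics/w17.png',im[:,:,::-1]);np.save('cw17.npy',c['T'])
im=robot.grab_frame('scene');cv2.imwrite('pics/scene17.png',im[:,:,::-1]);cv2.imwrite('pics/s17.png',cv2.resize(im[120:240,280:400,::-1],None,fx=5,fy=5,interpolation=2))"
```

```text
time: 23.6
eef_pos: [599.2, 204.9, 330.2]
ee_rot: [0.005, 0.689, 0.724, -0.001]
wrist_force: [-0.1, 0.3, -1.5]
finger_gap: 52.2
t 23.6 p [599.2 204.9 330.2] z [ 0.006 -0.009 -1.   ] xang 1.62 q [ 0.147  0.5    0.875 -0.01   1.762  0.095] F [-0.1  0.3 -1.5] gap 52.2
```

View pics/w17.png

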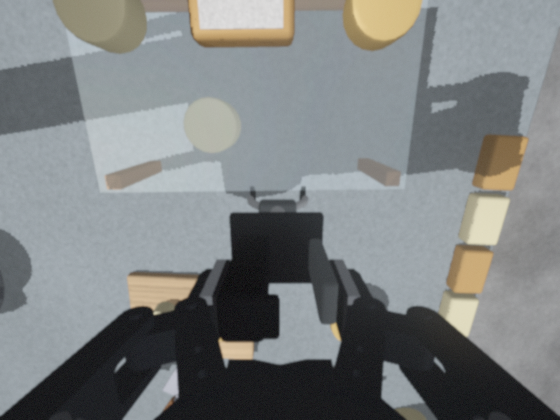

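View pics/s17.png

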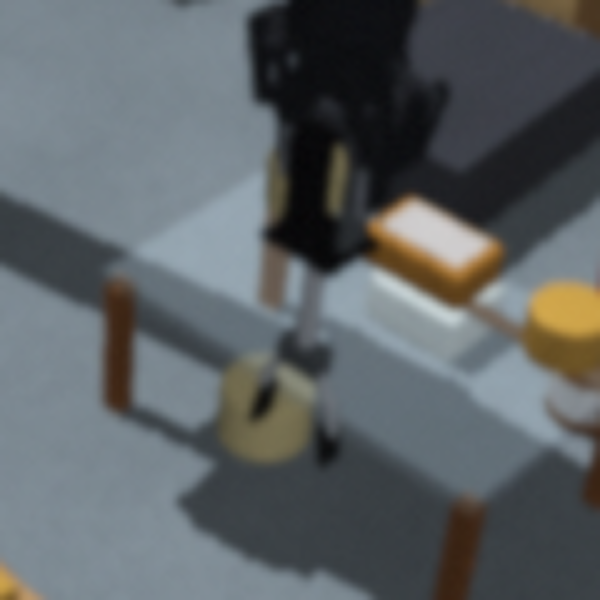

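```bash
python3 -c "
from h import *
c=robot.calibration('wrist');c['T']=np.load('cw17.npy')
p,R,s=pose();M=R.as_matrix()
L=[]
for s_,w in(((280+258/5,120+417/5),(253,188)),((280+325/5,120+464/5),(304,188))):
  a,e=two(ray('scene',s_),ray('wrist',w,c));L.append(a);print(np.round(a,1),round(e,1))
m=sum(L)/2;d=M.T@(m-p);print(np.round(d,1),np.degrees(np.arctan2(d[0],d[2])),np.degrees(np.arctan2(d[1],d[2])))
im=cv2.imread('pics/w17.png');cv2.imwrite('pics/w17c.png',cv2.resize(im[150:290,200:350],None,fx=4,fy=4,interpolation=2))
"
```

```text
[566.1 201.5 101.8] 2.7
[629.3 204.  100.7] 3.1
[  2.1  -2.9 228.7] 0.514135536404874 -0.7148704231746927
```

View pics/w17c.png

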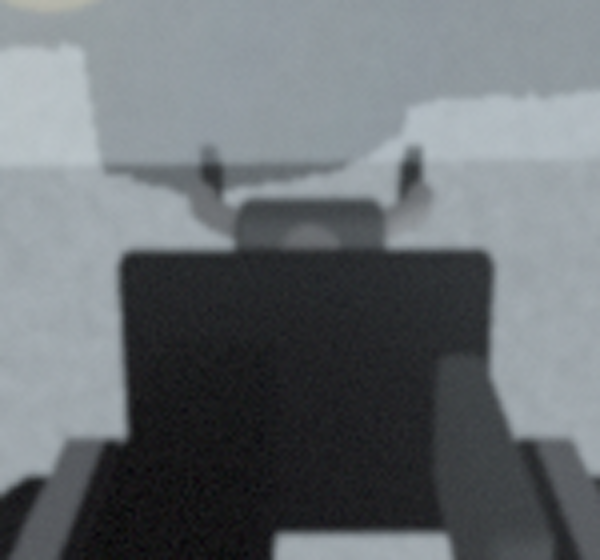

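The reacher is upright again within about 0.7° of the tool axis, tips 229 mm below the TCP. I'll back off the riser, clamp it firmly and carry it to the stand.

```bash
python3 -m jog '[[52,-10,0,0,0],[52,-22,0,0,0],[45,-24,0,0,0],[36,-24,0,0,0],[30,-24,0,0,0],[30,-24,0,0,0]]'|tail -1; python3 -m jog '[[30,-20,-7,0,0.11],[30,-50,-17,0,0.23],[30,-84,-29,0,0.35],[30,-118,-41,0,0.47],[30,-152,-52,0,0.59],[30,-186,-64,0,0.71],[30,-220,-76,0,0.83],[30,-254,-88,0,0.94]]'|head -3; python3 -m jog '[[30,-28,19,0,0.12],[30,-56,38,0,0.24],[30,-84,57,0,0.36],[30,-112,77,0,0.48],[30,-140,97,0,0.6],[30,-165,115,0,0.72],[30,-184,130,0,0.84],[30,-190,134,0,0.94]]'; python3 -c "
from h import *
info();go([445,-333,320])
c=robot.calibration('wrist')
im=robot.grab_frame('wrist');cv2.imwrite('pics/w18.png',im[:,:,::-1]);np.save('cw18.npy',c['T'])"
```

```text
finger_gap: 36.9
time: 24.87
eef_pos: [523.9, -80.4, 332.8]
ee_rot: [0.006, 0.944, 0.33, 0.001]
time: 25.53
eef_pos: [459.8, -305.9, 334.0]
ee_rot: [0.005, 0.991, -0.135, 0.003]
wrist_force: [-0.1, 0.2, -1.1]
finger_gap: 36.7
t 25.53 p [ 459.8 -305.9  334. ] z [ 0.005 -0.01  -1.   ] xang -0.271 q [-0.8    0.336  1.127 -0.003  1.668  1.042] F [-0.1  0.2 -1.1] gap 36.7
shift to [445, -333, 320] : [-7.1 30.  14.2]
```

View pics/w18.png

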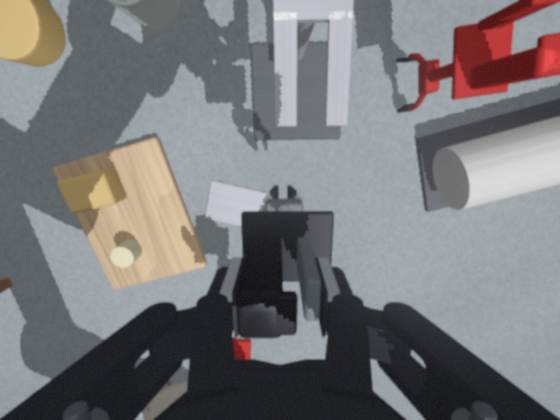

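```bash
python3 - <<'E'
from h import *
c=robot.calibration('wrist');c['T']=np.load('cw18.npy')
P=lambda w,z=195:onz('wrist',w,z,c)
tl,tr=P((297,125)),P((327,125));bl,br=P((300,19)),P((329,19))
ol,orr=P((276,125)),P((349,125))
print('slot tips',np.round(tl,1),np.round(tr,1),'outer',np.round(ol,1),np.round(orr,1),np.linalg.norm(ol-orr));print('slot back',np.round(bl,1),np.round(br,1))
mt=(ol+orr)/2;mb=(P((275,19))+P((352,18)))/2
d=mb-mt;yaw=np.arctan2(d[1],d[0]);u=np.array([np.cos(yaw),np.sin(yaw),0]);print('mt',mt,'mb',mb,'yaw',yaw,np.linalg.norm(d),'origin',mt+35*u)
p,R,s=pose();M=R.as_matrix()
j=P((284,187),p[2]-231);print('jaw tip mid rel tool',np.round(M.T@(j-p),1))
g=[P(w,p[2]-54) for w in((242,213),(333,213))];print('guard front corners rel',[np.round(M.T@(q-p),1) for q in g])
E
python3 - <<'E'
import cv2
im=cv2.imread('pics/w18.png');cv2.imwrite('pics/w18c.png',cv2.resize(im[0:270,220:370],None,fx=2.9,fy=2.2,interpolation=2))
E
```

```text
slot tips [ 529.6 -342.7  195. ] [ 522.6 -367.8  195. ] outer [ 534.5 -325.1  195. ] [ 517.4 -386.3  195. ] 63.4790494377161
slot back [ 606. -365.  195.] [ 599.9 -387.   195. ]
mt [ 525.94591242 -355.70002658  195.        ] mb [ 603.50548469 -375.34957185  195.        ] yaw -0.24812702224051375 80.00994862902871 origin [ 559.87400607 -364.29563371  195.        ]
jaw tip mid rel tool [  1.7   6.3 231.1]
guard front corners rel [array([ 22.5, -23.5,  54. ]), array([22.6, 35.1, 54.5])]
```

View pics/w18c.png

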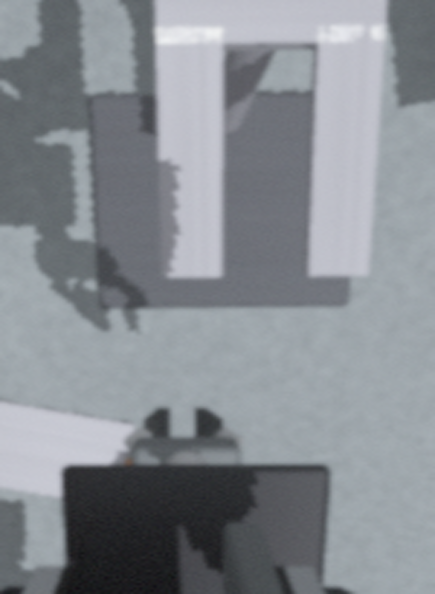

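```bash
python3 - <<'E'
from h import *
p,R,s=pose();M=R.as_matrix();info()
c=robot.calibration('wrist');c['T']=np.load('cw18.npy')
a,b=onz('wrist',(254.5,138.6),10,c),onz('wrist',(340,138.6),10,c);print('base near edge',a,b,np.linalg.norm(a-b),(a+b)/2+65*np.array([.966,-.258,0]))
u=np.array([np.cos(-.257),np.sin(-.257),0]);o=np.array([566,-366.2,0])
ax=o-115*u; tcp=ax-M[:,0]*1.5-M[:,1]*6;tcp[2]=300
print(tcp,np.round(M.T@(tcp-p),1))
E
```

```text
t 25.58 p [ 459.9 -305.5  334. ] z [ 0.005 -0.01  -1.   ] xang -0.276 q [-0.8    0.336  1.127 -0.003  1.668  1.047] F [ 0.1 -0.4 -1.2] gap 36.7
base near edge [ 524.98520465 -288.34901173   10.        ] [ 490.44761818 -411.86821179   10.        ] 128.2569205213905 [ 570.50641141 -366.87861176   10.        ]
[ 454.96920803 -330.7878984   300.        ] [ 1.9 25.4 34.2]
```

```bash
python3 -m jog '[[30,2,9,15,-0.015],[30,4,18,32,-0.015],[30,5,25.5,48,-0.015],[30,5,25.5,59,-0.015],[30,5,25.5,59,-0.015],[30,5,25.5,59,-0.015],[30,5,25.5,59,-0.015]]'; python3 -c "
from h import *
info()
c=robot.calibration('wrist')
im=robot.grab_frame('wrist');cv2.imwrite('pics/w19.png',im[:,:,::-1]);np.save('cw19.npy',c['T'])
cv2.imwrite('pics/w19c.png',cv2.resize(im[0:270,200:370,::-1],None,fx=3,fy=2.2,interpolation=2))
im=robot.grab_frame('scene');cv2.imwrite('pics/s19.png',cv2.resize(im[180:340,120:270,::-1],None,fx=3.7,fy=3.7,interpolation=2))"
```

```text
time: 26.17
eef_pos: [459.7, -328.9, 276.8]
ee_rot: [0.005, 0.992, -0.122, 0.004]
wrist_force: [-0.1, 0.7, -1.4]
finger_gap: 36.2
t 26.17 p [ 459.7 -328.9  276.8] z [ 0.007 -0.011 -1.   ] xang -0.245 q [-0.83   0.386  1.212 -0.002  1.531  0.987] F [-0.1  0.7 -1.4] gap 36.2
```

View pics/w19c.png

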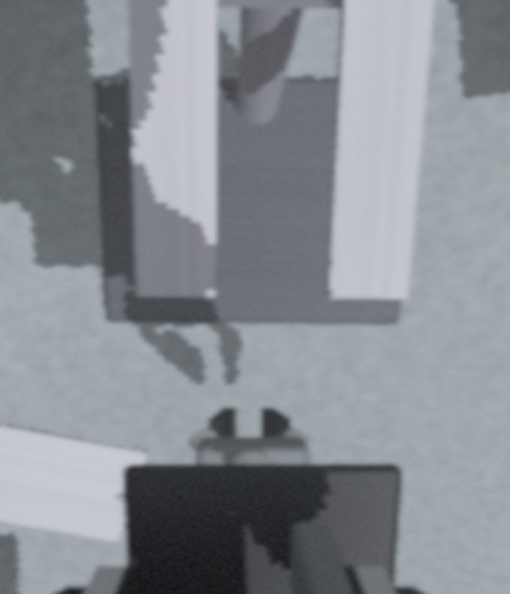

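View pics/s19.png

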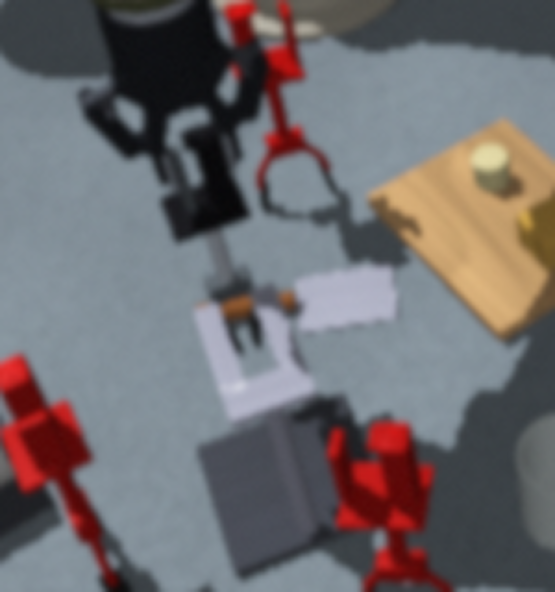

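```bash
python3 - <<'E'
from h import *
c=robot.calibration('wrist');c['T']=np.load('cw19.npy');info()
p,R,s=pose();M=R.as_matrix()
T=lambda w,z:np.round(M.T@(onz('wrist',w,z,c)-p),1)
k=lambda u,v:(200+u/3,v/2.2)
for n,w in dict(slotL_tip=(216,292),slotR_tip=(331,295),outL=(133,294),outR=(408,298),slotL_far=(218,100),slotR_far=(340,100),slotL0=(219,12),slotR0=(343,12)).items(): print(n,T(k(*w),195))
for n,w in dict(baseL=(105,322),baseR=(398,322)).items(): print(n,T(k(*w),10))
print('post base',T(k(260,122),10))
for n,w in dict(gL=(127,466),gR=(402,466)).items(): print(n,T(k(*w),p[2]-54))
print('jaw',T(k(222,410),p[2]-231),T(k(275,410),p[2]-231))
E
```

```text
t 26.27 p [ 459.6 -329.   276.8] z [ 0.007 -0.011 -1.   ] xang -0.246 q [-0.83   0.386  1.212 -0.002  1.53   0.987] F [ 0.9  0.3 -2.1] gap 36.7
slotL_tip [71.3 -4.9 82.4]
slotR_tip [70.4 21.4 82.7]
outL [ 70.7 -23.8  82.3]
outR [69.5 39.1 82.8]
slotL_far [124.2  -4.   83. ]
slotR_far [124.3  21.6  83.2]
slotL0 [145.8  -3.7  83.2]
slotR0 [145.9  21.5  83.4]
baseL [ 48.5 -58.4 266.8]
baseR [ 48.3  70.3 267.9]
post base [155.5   8.9 268.4]
gL [ 23.4 -23.6  54. ]
gR [23.2 35.2 54.5]
jaw [  2.5  -6.7 231. ] [  2.4  15.3 231.2]
```

```bash
python3 -m jog '[[30,12,3,2,0],[30,32,3,4,0],[30,54,3,4,0],[30,76,3,4,0],[30,94,3,4,0],[30,105,3,4,0],[30,107,3,4,0],[30,107,3,4,0]]'; python3 -c "
from h import *
info()
c=robot.calibration('wrist')
im=robot.grab_frame('wrist');cv2.imwrite('pics/w20c.png',cv2.resize(im[120:330,190:370,::-1],None,fx=3,fy=2.7,interpolation=2))
im=robot.grab_frame('scene');cv2.imwrite('pics/s20.png',cv2.resize(im[210:340,140:250,::-1],None,fx=4.5,fy=4.5,interpolation=2))"
```

```text
time: 26.93
eef_pos: [562.6, -358.2, 272.6]
ee_rot: [0.005, 0.992, -0.123, 0.004]
wrist_force: [0.1, -0.0, -1.6]
finger_gap: 36.4
t 26.93 p [ 562.6 -358.2  272.6] z [ 0.006 -0.01  -1.   ] xang -0.246 q [-0.743  0.581  0.891 -0.003  1.658  1.074] F [ 0.1 -0.  -1.6] gap 36.4
```

View pics/w20c.png

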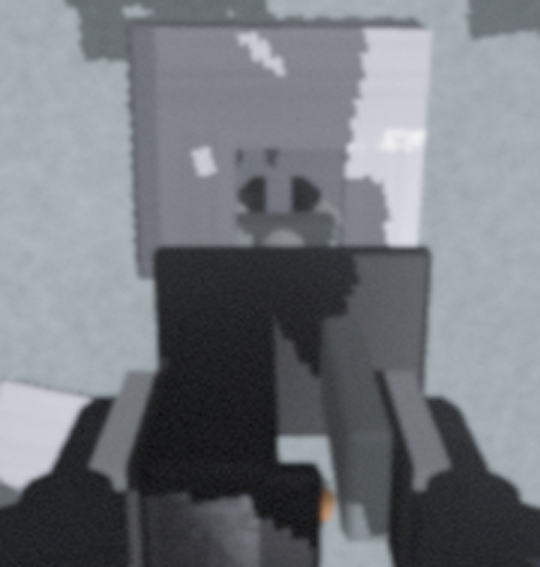

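View pics/s20.png

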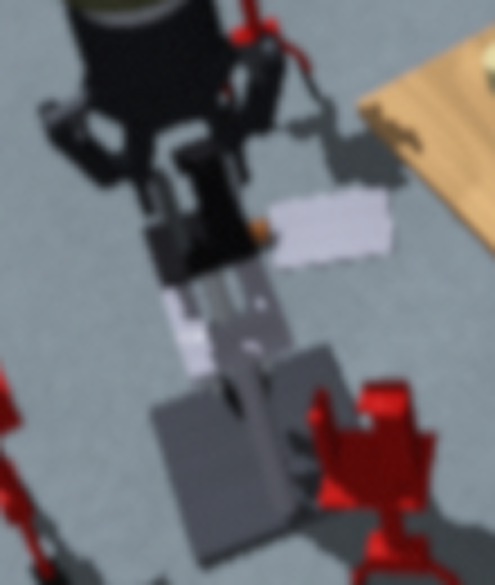

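```bash
python3 - <<'E'
from h import *
c=robot.calibration('wrist');p,R,s=pose();M=R.as_matrix()
T=lambda w,z:np.round(M.T@(onz('wrist',w,z,c)-p),1)
print('slot back',T((190+235/3,120+150/2.7),195),T((190+345/3,120+150/2.7),195),'guard front',T((190+290/3,120+248/2.7),p[2]-54))
print('plate far',T((190+280/3,120+25/2.7),195))
E
python3 -m jog '[[30,0,0,4,0],[30,0,0,9,0],[30,0,0,13,0],[30,0,0,13,0],[30,0,0,13,0]]' | grep -E "pos|force"
python3 -m jog '[[30,0,0,1.5,0],[30,0,0,2.5,0],[30,0,0,2.5,0]]' | grep -E "pos|force"
python3 -m jog '[[30,0,0,1,0],[30,0,0,2,0],[30,0,0,2,0]]' | grep -E "pos|force"
```

```text
slot back [42.5 -7.4 78.3] [42.5 18.3 78.5] guard front [23.3  5.  54.2]
plate far [73.6  3.  78.6]
eef_pos: [562.1, -358.5, 259.2]
wrist_force: [-1.0, -0.4, -1.8]
eef_pos: [562.3, -358.5, 256.9]
wrist_force: [0.4, -0.6, -1.0]
eef_pos: [562.4, -358.5, 254.8]
wrist_force: [-0.2, -0.4, -1.2]
```

```bash
python3 -m jog '[[30,-4,0,1,0],[30,-4,0,2,0],[30,-4,0,2,0]]' | grep -E "pos|force"
python3 -m jog '[[30,0,0,1,0],[30,0,0,2,0],[30,0,0,2,0]]' | grep -E "pos|force"
```

```text
eef_pos: [558.3, -357.5, 252.9]
wrist_force: [-0.3, 0.1, -1.6]
eef_pos: [558.4, -357.6, 252.4]
wrist_force: [-3.3, 1.4, 5.6]
```

Contact force rises at z≈252.5, so the guard is seated on the prongs. Opening the fingers.

```bash
python3 -m jog '[[40,0,0,-0.5,0],[46,0,0,-0.5,0],[52,0,0,-0.5,0],[56,0,0,-0.5,0],[62,0,0,-0.5,0],[62,0,0,-0.5,0],[70,0,0,-0.5,0],[70,0,0,-0.5,0]]'; python3 -c "
from h import *
info()
c=robot.calibration('wrist')
im=robot.grab_frame('wrist');cv2.imwrite('pics/w21c.png',cv2.resize(im[120:370,150:410,::-1],None,fx=2.6,fy=2.4,interpolation=2))
im=robot.grab_frame('scene');cv2.imwrite('pics/s21.png',cv2.resize(im[210:340,140:250,::-1],None,fx=4.5,fy=4.5,interpolation=2))"
```

```text
time: 29.12
eef_pos: [558.6, -357.6, 251.6]
ee_rot: [0.004, 0.992, -0.123, 0.004]
wrist_force: [0.6, -0.2, -0.0]
finger_gap: 69.8
t 29.12 p [ 558.6 -357.6  251.6] z [ 0.006 -0.01  -1.   ] xang -0.247 q [-0.746  0.583  0.947 -0.003  1.601  1.071] F [ 0.6 -0.2 -0. ] gap 69.8
```

View pics/w21c.png

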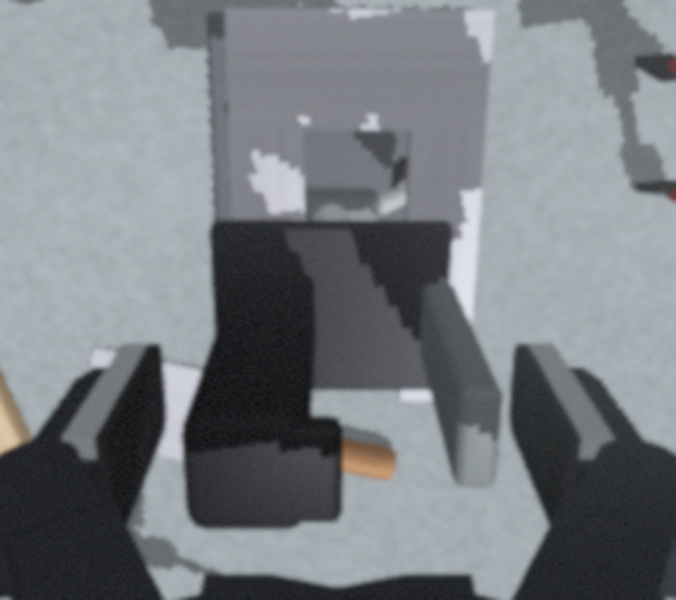

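View pics/s21.png

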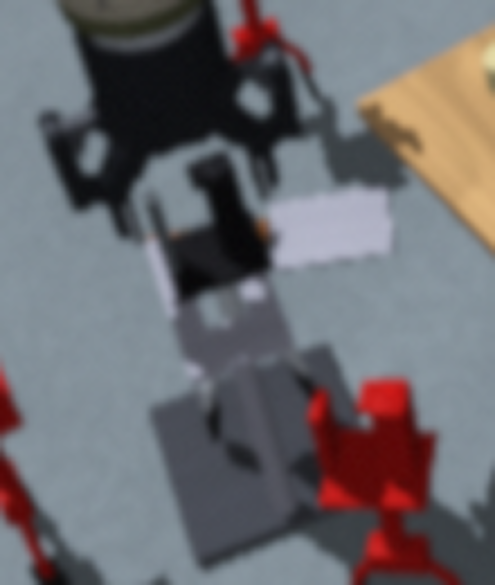

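```bash
python3 - <<'E'
from h import *
c=robot.calibration('wrist');p,R,s=pose();M=R.as_matrix()
T=lambda w,z:np.round(M.T@(onz('wrist',w,z,c)-p),1)
k=lambda u,v:(150+u/2.6,120+v/2.4)
print('guard front top',T(k(213,226),201),T(k(450,226),201),'rear',T(k(330,388),201))
print('slot back',T(k(304,130),195),T(k(410,130),195))
print('fork outer',T(k(225,15),195),T(k(493,15),195), 'at mid',T(k(213,215),195),T(k(478,300),195))
print('handle top L,R',T(k(188,470),273),T(k(340,470),273))
E
```

```text
guard front top [ 22.9 -29.6  50.5] [22.7 27.9 51. ] rear [-25.2  -1.4  50.4]
slot back [47.1 -7.4 56.9] [47.1 18.1 57.1]
fork outer [ 75.8 -25.1  57. ] [75.7 36.4 57.5] at mid [ 24.1 -30.4  56.5] [-1.  37.1 56.9]
handle top L,R [  1.3 -23.4 -21.6] [  1.2   0.9 -21.4]
```

The guard sits flat on both prongs, but off-centre in the slot by about 6 mm. I'll nudge it gently by the handle's flat face with one finger.

```bash
python3 -m jog '[[60,0,0,0,0],[60,0,3,0,0],[60,0,5,0,0],[60,0,7,0,0],[60,0,9,0,0],[60,0,10.5,0,0],[60,0,10.5,0,0],[60,0,6,0,0]]'; python3 -m jog '[[70,0,0,0,0],[85,0,0,0,0],[85,0,0,0,0]]' | tail -1; python3 -c "
from h import *
info()
c=robot.calibration('wrist');p,R,s=pose();M=R.as_matrix()
im=robot.grab_frame('wrist');cv2.imwrite('pics/w22c.png',cv2.resize(im[120:370,150:410,::-1],None,fx=2.6,fy=2.4,interpolation=2))"
```

```text
time: 29.88
eef_pos: [556.8, -364.1, 251.4]
ee_rot: [0.005, 0.992, -0.124, 0.003]
wrist_force: [-0.2, -0.1, -0.1]
finger_gap: 59.7
finger_gap: 85.0
t 30.13 p [ 557.1 -363.3  251.6] z [ 0.006 -0.01  -1.   ] xang -0.247 q [-0.754  0.586  0.94  -0.003  1.604  1.063] F [-0.2 -0.6  0.1] gap 85.0
```

View pics/w22c.png

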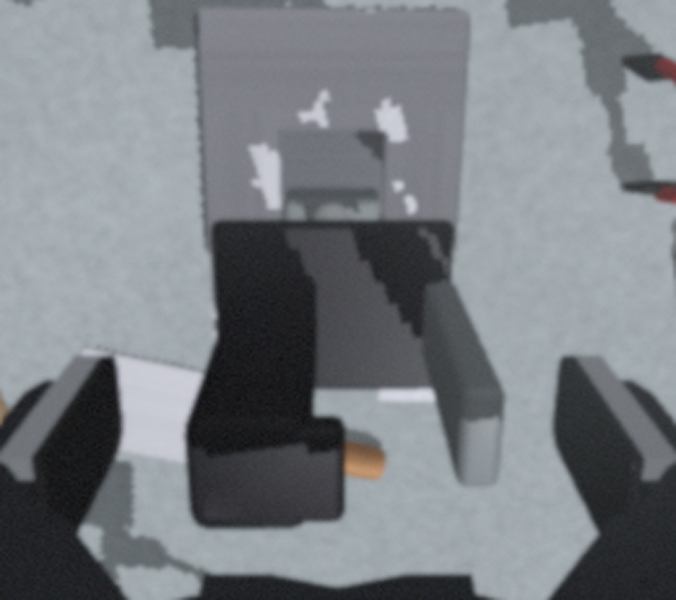

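The reacher is now centred on the fork: guard centre column 333, fork centre column 335. Retreating straight up.

```bash
python3 -m jog '[[85,0,0,-10,0],[85,0,0,-30,0],[85,0,0,-60,0],[85,0,0,-95,0],[85,0,0,-130,0],[85,0,0,-165,0],[85,0,0,-180,0],[85,0,0,-180,0]]'; python3 -m jog '[[85,-30,0,0,0],[85,-65,0,0,0],[85,-105,0,0,0],[85,-140,0,0,0],[85,-170,0,0,0],[85,-180,0,0,0],[85,-180,0,0,0]]'; python3 -c "
from h import *
info()
im=robot.grab_frame('scene');cv2.imwrite('pics/sceneF.png',cv2.resize(im[:,:,::-1],None,fx=1.4,fy=1.4,interpolation=2));cv2.imwrite('pics/sF.png',cv2.resize(im[200:345,140:310,::-1],None,fx=4,fy=4,interpolation=2))
im=robot.grab_frame('wrist');cv2.imwrite('pics/wF.png',im[:,:,::-1])
im=robot.grab_frame('top');cv2.imwrite('pics/tF.png',cv2.resize(im[:,:,::-1],None,fx=1.4,fy=1.4,interpolation=2))"
```

```text
time: 30.85
eef_pos: [555.8, -361.5, 436.8]
ee_rot: [0.007, 0.992, -0.123, 0.007]
wrist_force: [0.2, 1.0, -0.8]
finger_gap: 84.9
time: 31.43
eef_pos: [379.7, -316.9, 430.8]
ee_rot: [0.005, 0.992, -0.124, 0.004]
wrist_force: [1.1, 0.1, -0.1]
finger_gap: 85.0
t 31.43 p [ 379.7 -316.9  430.8] z [ 0.006 -0.011 -1.   ] xang -0.249 q [-9.350e-01  2.100e-01  1.037e+00 -1.000e-03  1.882e+00  8.840e-01] F [ 1.1  0.1 -0.1] gap 85.0
```

View pics/sF.png

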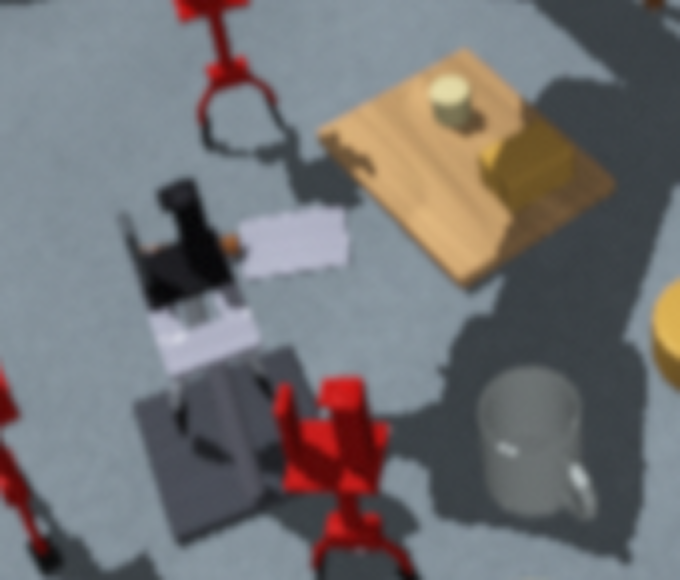

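View pics/sceneF.png

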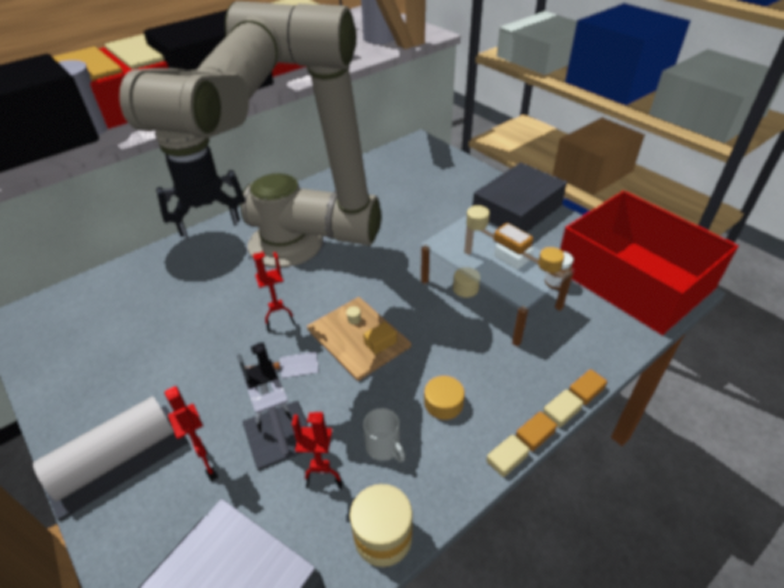

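View pics/tF.png

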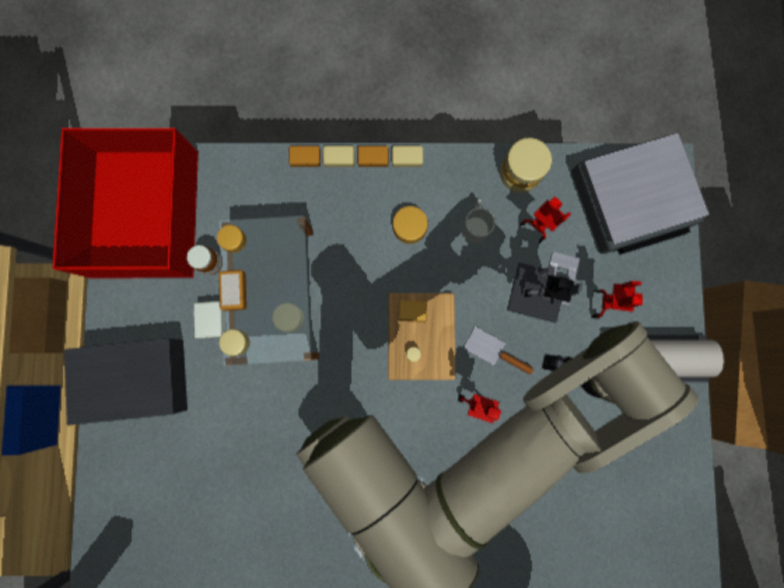

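View pics/wF.png

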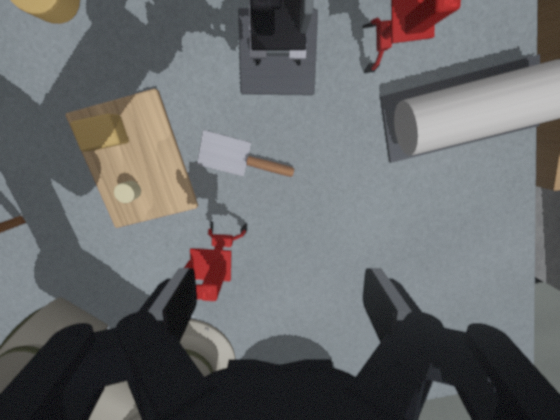

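```bash
python3 - <<'E'
from h import *
t0=cv2.imread('pics/top0.png');t1=robot.grab_frame('top')[:,:,::-1].copy()
def q(im,x,y,w,h,lo,hi):
    m=cv2.inRange(cv2.cvtColor(im[y:y+h,x:x+w],cv2.COLOR_BGR2HSV),lo,hi);ys,xs=np.nonzero(m);return np.round([xs.min()+x,xs.max()+x,ys.min()+y,ys.max()+y,xs.mean()+x,ys.mean()+y],1)
for im in(t0,t1):
    print('block',q(im,275,200,55,35,(18,140,60),(30,255,255)),'gold',q(im,275,140,40,40,(10,120,80),(30,255,255)),'wheel',q(im,190,212,32,32,(18,35,60),(45,255,255)),'red3',q(im,325,275,40,27,(0,150,80),(6,255,255)))
m=q(t1,280,240,30,25,(20,40,120),(35,120,255));print('cheese',m,onz('top',m[4:],48))
E
```

```text
block [280.  322.  211.  234.  294.6 221.6] gold [281.  304.  147.  173.  292.5 159.8] wheel [195.  215.  217.  236.  205.2 226.7] red3 [330.  356.  282.  301.  345.7 291.8]
block [279.  304.  212.  234.  294.1 221.6] gold [281.  304.  147.  173.  292.5 159.8] wheel [196.  215.  218.  236.  205.3 226.6] red3 [330.  357.  282.  301.  345.9 292. ]
cheese [290.  300.  248.  258.  295.1 252.8] [413.04026099 -42.34873872  48.        ]
```

The bystanders I compared haven't moved. The cheese is at about (413,-42) on the free half, and the reacher hangs centred on its fork. Handing in.

```bash
python3 -c "
from cell import robot
print(robot.get_state()['time']);print(robot.hand_in())"
```

```text
31.6333
the job is handed in; nothing more can be done
None
```

I handed the job in at 31.6 s. The small cheese is on the board and the reacher is back on its fork.

**What I did:**
- I took the black-handled reacher out of its fork and leaned it to about 42° by pressing its jaw tips lightly on the board's edge, because the rows cannot tilt the tool.
- I went in under the riser's edge, gripped the cheese, and set it on the free half of the board.
- I then stood the reacher upright again by pressing its pads on the riser's front edge, hung it on the fork, and nudged it to the middle of the slot.

**Last checks:**
- **Cheese:** it stands flat and alone at about (413, -42). The gripper itself never touched it.
- **Reacher:** the guard lies flat and centred on both prongs, and the gripper is clear of it. I measured it upright to about 0.7° before carrying it back; after hanging I checked it only by eye.
- **Other goods:** the yellow block, gold wheel, cream wheel and nearest red look-alike are within 1 px of where they started in the top view. I checked the jar, tub, mug and spatula only by eye, and saw no change.

**What failed or disagreed:**
- My first attempt to lean the tool by pushing at the reach limit barely tilted it. It also jolted the wrist: components of about 66 and 100 N, roughly 120 N combined, which is right at the 120 N limit. That was the highest reading between moves, so a higher peak in between could have gone unseen.
- The stand's position came out 5 to 10 mm different along its x depending on whether I measured the prongs or the base plate. I used a value in between, and the reacher seated about 2 mm from centre.

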